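# Release a test fixture's lid and hold it at its balance point

### The job

The clamshell test fixture is switched off and its lid has lost its stay: take the stylus out of the blue tool stand, press the recessed red lock release beside the lid with the stylus's tip until the lid springs up a little, and put the stylus back upright in its hole in the stand. Then take the lid by the bar handle at its front and swing it up to its balance point, a little short of upright, where it would fall neither shut nor over backwards, and finish holding it still there with the bar pinched between the fingers (do not let go), ready for the new stay to be pinned on. Do not let the lid drop shut or swing over backwards, and leave the other things on the mat where they are.

Things in the scene. Friction and masses are not known exactly. Their poses are not given: they have to be found in the camera images.
- lid (a joint): opening angle of the fixture's lid, rad: 0 shut (locked reads 0.003), about 0.10 unlocked and sprung up, 1.57 frame vertical, 2.1 back stop. With no stay it balances at 1.35 rad (77 degrees), its centre of mass straight above the hinge line; below that it falls shut, beyond it falls over backwards. 0.5 to 0.75 kg, hinge nearly free, no spring beyond 0.10.
- lid_hinge (a point): middle of the lid's hinge line, 66 mm above the table near the fixture's far edge. This frame is fixed to the base: x from the fixture's front to its back, y along the hinge line, z up; it does not turn with the lid. The grey base is 200 mm (x) by 270 mm (y), 70 mm high; its front face is 185 mm before the hinge line.
- lid_handle (a point): centre of the black round handle bar, 12 mm thick, 110 mm long, parallel to the hinge line, on two arms at the lid's front. With the lid shut it is 210 mm before and 56 mm above the hinge line, 35 mm ahead of the lid's front edge, 20 mm above the lid's top, nothing beneath it. Lid frame 175 x 180 x 30 mm, clear window. The bar can turn in the fingers as the lid swings.
- release (a joint): travel of the lock release button, m: 0 out, 0.005 fully pressed (bottoms out); the lock lets go at about 0.0035; sprung, 1.2 N at the start, about 3 to 4 N fully down; springs back when let go, the lid staying sprung up
- release_top (a point): centre of the red button's top, 11 mm across, pressed straight down; 97 mm above the table, 5 mm down a 13 mm hole (steel ring round it) in the dark top of the lock housing, a block to the left (+y) of the lid whose top is 102 mm above the table. Too narrow for fingers.
- stylus_grip (a point): half-way up the stylus's orange handle; z along the stylus, away from the tip. Handle 11 mm thick, 71 mm long, under it a steel collar 18 mm across, 4 mm thick, then a steel pin 4.4 mm thick, 50 mm long. 92 mm above the tip, 33 mm below the top end. At the start upright in the stand, collar resting on the stand's top, this point 97 mm above the table. 35 g.
- stylus_tip (a point): tip of the stylus's steel pin, 92 mm from stylus_grip along -z of the stylus
- stand_hole (a point): mouth of the stylus's hole in the blue tool stand, on the stand's top, 55 mm above the table; hole 10 mm wide, 52 mm deep, 2 mm chamfer. The axes are the stand's: the fixed block is 75 mm (x) by 120 mm (y); two other tools stand up to 55 mm above its top, 71 to 75 mm from this hole towards +y and 18 mm to either side in x.
- stay: the new lid stay, a folded two-bar steel arm 180 x 16 x 10 mm lying on the mat (leave alone)
- tweezers: steel tweezers 116 mm long lying on the mat (leave alone)
- jar: amber flux jar, 42 mm across, 34 mm high, standing in the steel screw tray (leave alone)
- bottle: blue dispenser bottle with white cap, 44 mm across, 115 mm high (leave alone)
- spool: solder spool standing on its side flange, 52 mm across, 36 mm high (leave alone)
Not all that is in view belongs to the job. What is meant by the part that bears stylus_grip is not white, and is the smaller of those in its own colour.

How it is judged:
By the outcome, as a careful person would: the job done as asked, in the order asked, and still so for the second after the job is handed in, while the arm keeps its last pose, push and grip.
It also fails if it takes over 61 s, if anything falls off the work surface, if the arm or the gripper's body presses on something with over 40 N, if the wrist force passes 120 N, or if a joint passes its speed limit or range.

### The arm

A 6-joint arm with a two-finger parallel gripper is mounted at the origin on the work surface. World frame = base frame: x ahead of the robot, y to its left, z up, the work surface at z = 0. Lengths are in mm, angles in rad, forces in N, time in s.
With the tool pointing down it reaches from about 300 to 875 mm from the base axis. Payload 6.4 kg.
Tool frame: the origin (TCP) lies midway between the tips of the shut fingers; the grasp point (between the pads) lies 19 mm behind it (bot.grasp_offset is the z of the grasp point in the tool frame, in mm); z points along the fingers, y is the direction in which the jaws open and shut (so a half turn about z gives the same grasp; the last joint's range is limited). The gripper opens to 88 mm and grips with 3 to 60 N. Pads are 18 mm wide; open, the fingers measure 123 mm over their backs; the gripper's body (75 mm by 187 mm) begins 45 mm behind the grasp point.
Start: joints at [-1.342, 0.181, 1.607, -0, 1.354, -0.206], TCP at [242.224, -521.506, 238.714] pointing down, gripper open.
Joint ranges: [-2.99, 2.99], [-0.89, 2.07], [0.3, 2.58], [-1.14, 4.28], [0, 2.63], [-3.12, 3.12]. Speed limits (rad/s): [2.57, 2.57, 3.01, 3.14, 3.14, 3.14].

### API

Orientations are given as a unit quaternion [w, x, y, z].
In Python, from bench import sensors, vision, workorder, bot gives the robot as it stands.
- The arm moves only by the tool jog_arm, never from a script. Its argument "plan" is a list of rows, each a list of 2 entries, a list of its own where there are three numbers: the shift along the world's x, y, z as a fraction of full scale, then the turn, a rotation vector about the world's x, y, z as a fraction of full scale. In form: [[[dx, dy, dz], [wx, wy, wz]], ...]. A call has 1 to 5 rows; each row shifts and turns the pose as measured when the row begins; what a row does not reach is not made up. Full scale, the value 1, is 0.04 m for a shift and 6 degrees for a turn. A row lasts 1/12 s, in which the tool goes at most 41.7 mm and 7.16 degrees, less where a joint would pass 70% of its speed; a pose out of reach is approached as far as the arm can. A call with a number of a shift or a turn outside -1 to 1 is refused whole. A call with a gripper value outside its range is refused whole. "fingers" is the closure, from -1 (fully open) to 1 (shut), set as the call begins (left out, the last holds). The fingers move at their own pace and stop on an object; "force" is the grip in N (left out, the last holds). Time passes only in rows, so rows that do not move let the fingers close. It gives the time, the measured TCP pose, the force and the opening at its end, in the units of the state.
- sensors.get_obs(): the state, without advancing time (a new reading comes with each control period).
- vision.read_camera(name): name is "side" or "top"; returns (picture, depth): 400x640x3 uint8, blue, green, red; 400x640 float32, mm along the optical axis (not along the pixel's ray), 0 where there is no reading.
- vision.get_calibration(name): a dict with "fx", "fy", "cx", "cy" (pixels), "distortion" ([k1, k2, p1, p2, k3] as OpenCV has them; the pictures are not rectified), "extrinsics" (4x4, takes a point from world to camera coordinates). Camera axes: x right, y down, z forward; pixel columns grow to the right and rows downward; lengths in mm; the calibration is good to about 2 mm. A picture is of the moment at which its call begins. get_calibration takes no time and is no camera call.
- workorder.hand_in(): hands the job in, once; it reports no verdict.
Trained networks look in the newest picture that a camera, given by its name, has taken for a name from the list of things; names that differ only in an ending like _2 or _b are one class to them, and where a whole thing is asked for, a point or a joint stands for the part that bears it (a point fixed in the world has none). Each returns a list of dicts, best first, with "confidence" (0 to 1); they miss things now and then, are a little off and sometimes report something else, mostly with a low value. They report only what shows in the picture. A call takes as long as a camera call. They do not tell look-alikes from the thing itself.
- vision.recognise(query, camera): "rect" ([left, top, right, bottom] in pixels, round what is visible of it).
The state is a dict: "clock": time; "joint_pos": joint angles; "joint_velocities": joint speeds; "effort": joint torques, N m; "tool_pos": TCP position; "tool_rot": TCP orientation; "force": force on the tool from outside, world axes, zero at the start; "ft_torque": the same for the moment, N m; "grip_width": finger opening in mm.
Only numpy, scipy, OpenCV 4.12 (cv2) and the standard library are available. Lean on these libraries where they do the work, as an engineer would, in place of code of your own. Each camera call takes 0.05 s, during which the arm holds its last target.

## Working session

There is one attempt and no reset: what is moved stays moved. The work goes in short steps, Python scripts to look and compute and a tool call to move; the robot and the scene stay as the last step left them, time stands still between calls to the robot, and variables do not carry over. Pictures are saved under pics/ and viewed, and the job is handed in when it is done.

Besides the shell and the picture viewer there is one more tool, called after "Call:" by a JSON object that holds its "api" and its "payload", one argument or row to a line. jog_arm: Moves the arm, as the interface text tells. Its arguments: {"type":"object","properties":{"plan":{"type":"array","items":{"type":"array"}},"fingers":{"type":"number"},"force":{"type":"number"}},"required":["plan"]}

```bash
mkdir -p pics; ls; cat > h.py <<'E'
import numpy as np, cv2, json
from bench import sensors, vision, workorder, bot
def cap(cam,name):
    p,d=vision.read_camera(cam); cv2.imwrite(f'pics/{name}.png',p); np.savez(f'pics/{name}.npz',p=p,d=d); return p,d
def w2p(cam,P):
    c=vision.get_calibration(cam);E=np.array(c['extrinsics']);K=np.array([[c['fx'],0,c['cx']],[0,c['fy'],c['cy']],[0,0,1]])
    r,_=cv2.Rodrigues(E[:3,:3]); return cv2.projectPoints(np.array(P,float).reshape(-1,1,3),r,E[:3,3],K,np.array(c['distortion']))[0].reshape(-1,2)
def p2w(cam,uv,depth=None,z=None):
    c=vision.get_calibration(cam);E=np.array(c['extrinsics']);K=np.array([[c['fx'],0,c['cx']],[0,c['fy'],c['cy']],[0,0,1]])
    n=cv2.undistortPoints(np.array(uv,float).reshape(-1,1,2),K,np.array(c['distortion'])).reshape(-1,2)
    ray=np.c_[n,np.ones(len(n))]; R=E[:3,:3];t=E[:3,3]
    if depth is not None: return (ray*np.array(depth).reshape(-1,1)-t)@R
    o=-R.T@t; d=ray@R; s=(np.array(z)-o[2])/d[:,2]; return o+d*s[:,None]
E
python3 - <<'E'
from h import *
print(sensors.get_obs())
for c in('side','top'):
    cap(c,c+'0'); E=np.array(vision.get_calibration(c)['extrinsics']); print(c,-E[:3,:3].T@E[:3,3],E[2,:3])
    for q in ['lid_handle','release_top','stylus_grip','stand_hole','lid']:
        print(c,q,[(np.round(r['rect']).tolist(),round(r['confidence'],2)) for r in vision.recognise(q,c)])
print(sensors.get_obs()['clock'])
E
```

```text
pics
{'clock': 0.0, 'joint_pos': array([-1.34230407e+00,  1.81506584e-01,  1.60798802e+00,  8.14034153e-06,
        1.35378285e+00, -2.06289161e-01]), 'joint_velocities': array([ 1.50120029e-03, -9.26855279e-04, -1.92996286e-04,  4.28732085e-05,
        1.29622750e-03, -4.37082552e-04]), 'effort': array([ 3.72423401e-04, -4.33858430e+01, -3.41852474e+01,  6.99614827e-02,
        3.82588932e-02, -1.41412011e-04]), 'tool_pos': array([ 242.10010144, -520.9730779 ,  237.83916527]), 'tool_rot': array([-8.42394024e-04,  9.76463395e-01,  2.15681545e-01, -5.37805064e-06]), 'force': array([ 0.45110728, -0.11822211, -0.37515158]), 'ft_torque': array([-0.00851969,  0.02962892,  0.01578676]), 'grip_width': 87.96074220151321}
side [-173.63692859  660.10443673 1068.6880906 ] [ 0.51726659 -0.4880881  -0.70299735]
side lid_handle [([272.0, 149.0, 370.0, 214.0], 0.6)]
side release_top []
side stylus_grip [([227.0, 300.0, 245.0, 347.0], 0.58), ([225.0, 272.0, 236.0, 298.0], 0.56)]
side stand_hole [([197.0, 280.0, 252.0, 328.0], 0.96)]
side lid [([275.0, 147.0, 365.0, 216.0], 0.68)]
top [ 403.46933322   12.51832119 1007.36936032] [ 0.1113189   0.00828442 -0.99375021]
top lid_handle [([310.0, 118.0, 391.0, 214.0], 0.78)]
top release_top []
top stylus_grip [([182.0, 254.0, 194.0, 257.0], 0.6), ([173.0, 208.0, 193.0, 218.0], 0.5), ([141.0, 249.0, 168.0, 253.0], 0.48)]
top stand_hole [([151.0, 188.0, 213.0, 234.0], 0.57), ([437.0, 225.0, 447.0, 298.0], 0.52)]
top lid [([308.0, 121.0, 393.0, 216.0], 0.7)]
0.6
```

```bash
python3 - <<'E'
import cv2
for c in('side','top'):
    p=cv2.imread(f'pics/{c}0.png'); cv2.imwrite(f'pics/{c}0v.png',cv2.resize(p,(800,500)))
s=cv2.imread('pics/side0.png')[250:370,170:330]; cv2.imwrite('pics/s_a.png',cv2.resize(s,None,fx=5,fy=5,interpolation=2))
s=cv2.imread('pics/top0.png')[170:290,120:280]; cv2.imwrite('pics/t_a.png',cv2.resize(s,None,fx=5,fy=5,interpolation=2))
s=cv2.imread('pics/top0.png')[100:220,260:420]; cv2.imwrite('pics/t_b.png',cv2.resize(s,None,fx=5,fy=5,interpolation=2))
s=cv2.imread('pics/side0.png')[120:240,240:400]; cv2.imwrite('pics/s_b.png',cv2.resize(s,None,fx=5,fy=5,interpolation=2))
E
```

```text
(no output)
```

View pics/side0v.png

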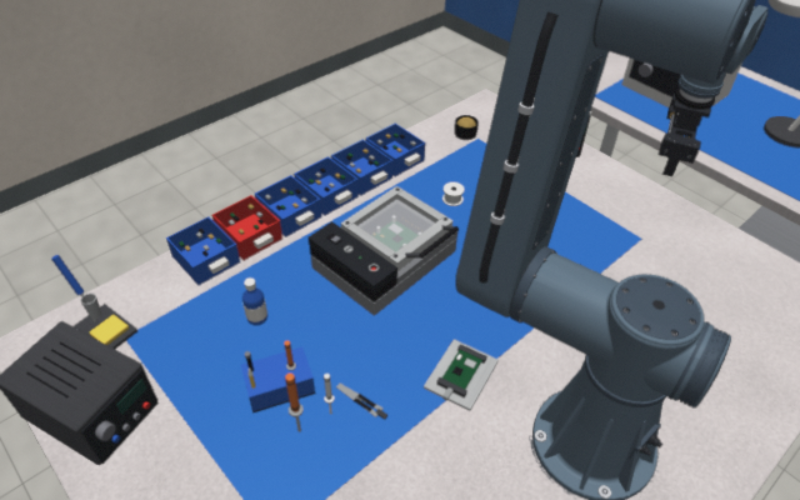

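View pics/top0v.png

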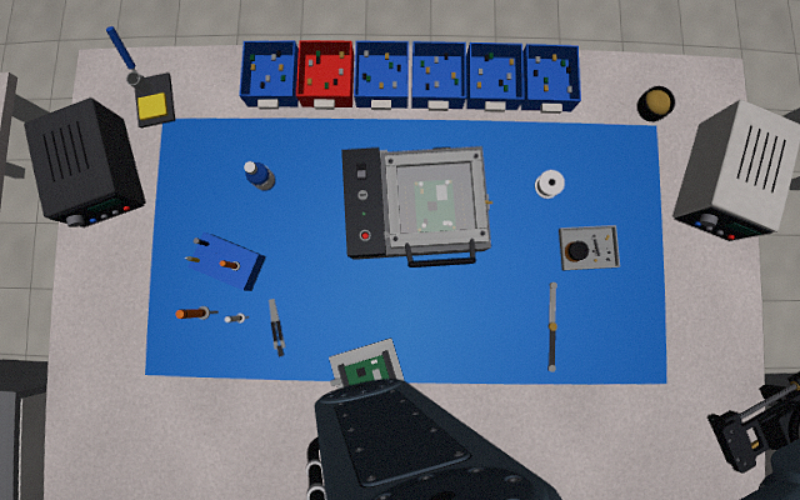

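View pics/s_a.png

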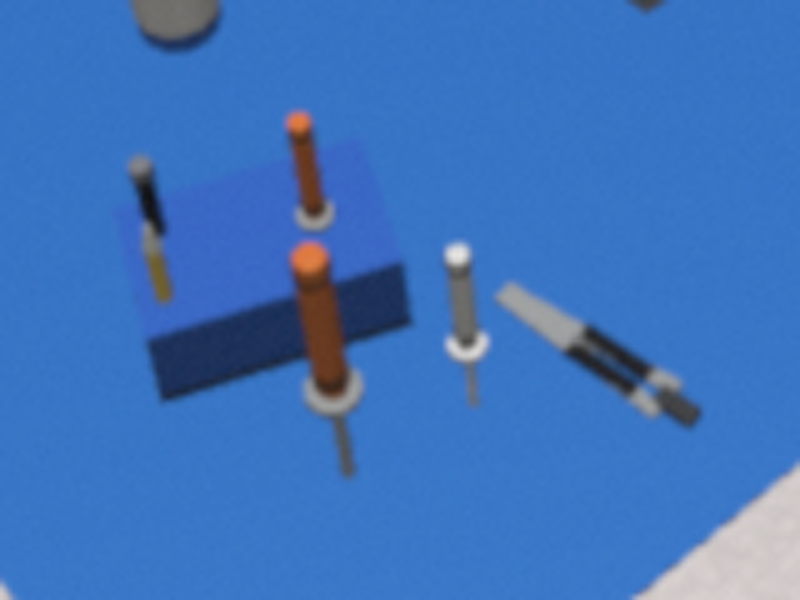

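View pics/t_a.png

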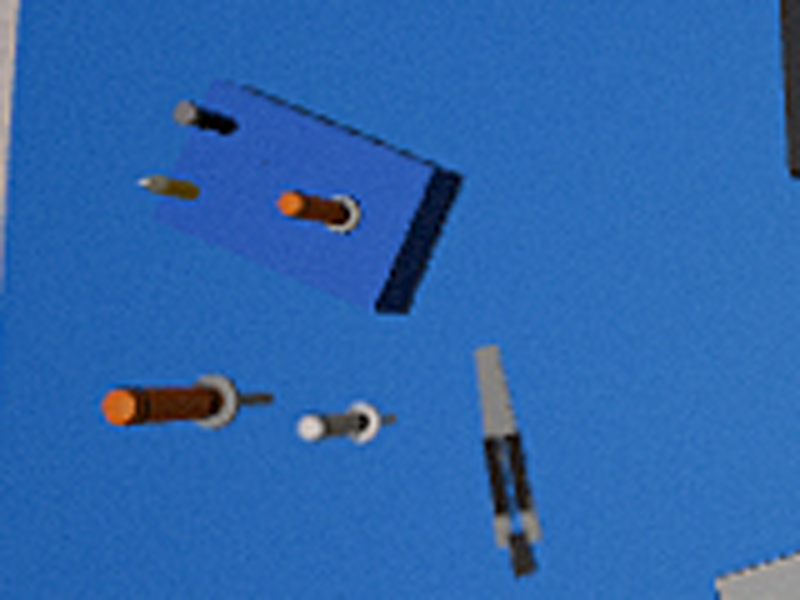

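View pics/t_b.png

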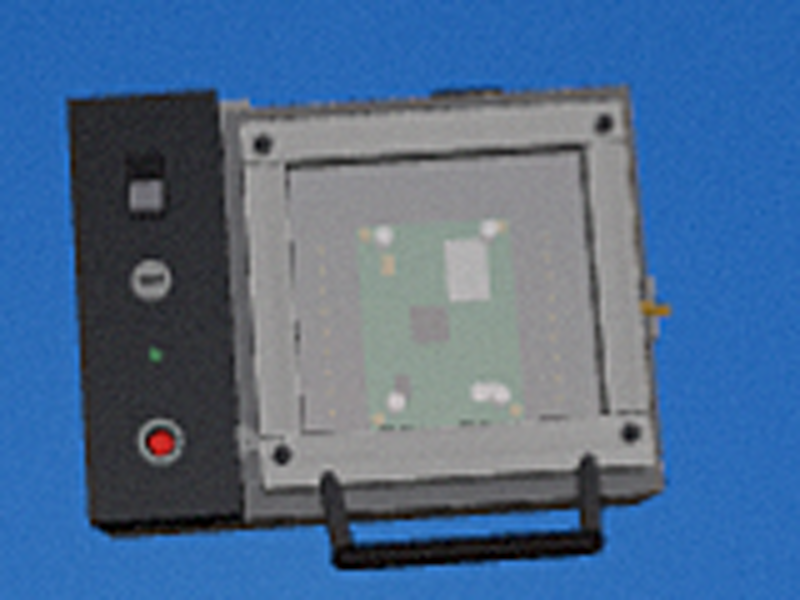

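View pics/s_b.png

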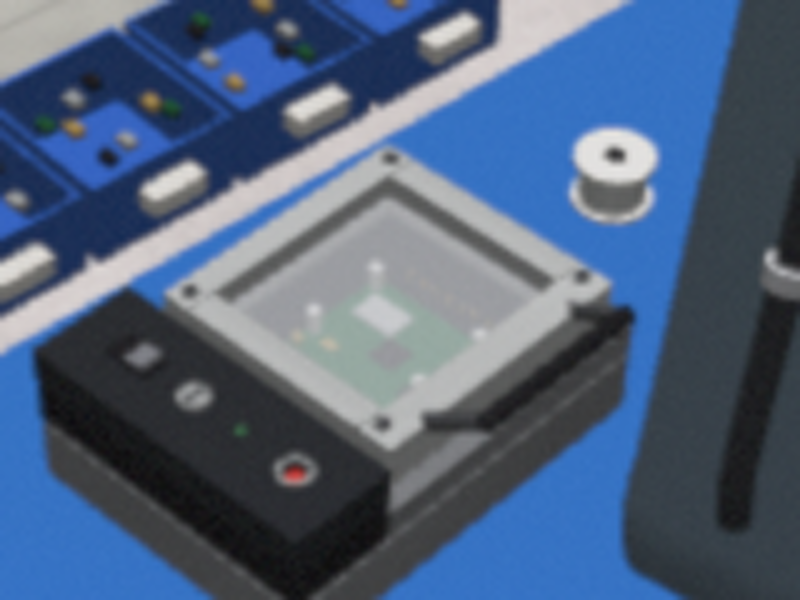

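```bash
python3 - <<'E'
from h import *
T=lambda l:[(x/5+o[0]-.4,y/5+o[1]-.4) for (x,y) in l for o in [O]]
def show(cam,l,z): print(cam,z,np.round(p2w(cam,l,z=z),1).tolist())
O=(120,170)
show('top',T([(345,213)]),59);show('top',T([(290,204)]),130)
show('top',T([(437,165),(376,308),(225,80),(150,210)]),55)
O=(170,250)
show('side',T([(315,214)]),59);show('side',T([(299,122)]),130)
show('side',T([(362,140),(402,264),(115,205),(150,340)]),55)
O=(260,100)
show('top',T([(160,441)]),100);show('top',T([(338,553),(600,543)]),122);
show('top',T([(85,522),(68,100),(217,92),(243,522)]),102)
show('top',T([(240,115),(627,87),(655,468),(263,488)]),102)
O=(240,120)
show('side',T([(296,471)]),101);show('side',T([(490,422),(630,316)]),122)
show('side',T([(35,350),(130,292),(388,480),(295,545)]),102)
show('side',T([(165,294),(390,148),(610,283),(385,450)]),102)
# depth
for c,uv in(('top',[(292,188),(353,210)]),('side',[(299,214)])):
    d=np.load(f'pics/{c}0.npz')['d']
    print(c,[np.round(p2w(c,[u],depth=[d[u[1],u[0]]]),1).tolist() for u in uv])
E
```

```text
top 59 [[462.6, 329.4, 59.0]]
top 130 [[461.8, 330.9, 130.0]]
top 55 [[486.9, 286.6, 55.0], [417.5, 313.3, 55.0], [526.8, 394.1, 55.0], [462.6, 427.9, 55.0]]
side 59 [[463.0, 332.9, 59.0]]
side 130 [[463.2, 332.8, 130.0]]
side 55 [[485.5, 290.0, 55.0], [416.6, 317.5, 55.0], [531.2, 399.1, 55.0], [458.7, 426.6, 55.0]]
top 100 [[520.2, 79.4, 100.0]]
top 122 [[468.4, -2.5, 122.0], [474.6, -119.1, 122.0]]
top 102 [[482.2, 112.6, 102.0], [680.3, 126.3, 102.0], [685.0, 56.6, 102.0], [483.3, 40.6, 102.0]]
top 102 [[674.0, 45.6, 102.0], [690.6, -135.5, 102.0], [510.9, -147.3, 102.0], [499.0, 31.7, 102.0]]
side 101 [[522.7, 78.9, 101.0]]
side 122 [[468.5, -5.9, 122.0], [476.8, -117.4, 122.0]]
side 102 [[681.6, 127.5, 102.0], [684.5, 61.0, 102.0], [486.3, 48.1, 102.0], [483.7, 112.7, 102.0]]
side 102 [[670.7, 47.4, 102.0], [683.2, -129.9, 102.0], [516.5, -144.5, 102.0], [503.1, 35.1, 102.0]]
top [[[520.1, 78.7, 97.0]], [[469.0, -59.1, 130.9]]]
side [[[526.5, 75.1, 94.5]]]
```

```bash
python3 - <<'E'
from h import *
T=lambda l,O:[(x/5+O[0]-.4,y/5+O[1]-.4) for (x,y) in l]
t=T([(121,407),(218,402),(270,398),(312,427),(365,423),(392,419)],(120,170))
s=T([(311,258),(333,395),(349,472),(458,255),(467,347),(475,403)],(170,250))
for a,b in zip(t,s):
    A0,A1=p2w('top',[a],z=0)[0],p2w('top',[a],z=200)[0];B0,B1=p2w('side',[b],z=0)[0],p2w('side',[b],z=200)[0]
    u=A1-A0;v=B1-B0;k=np.linalg.lstsq(np.c_[u,-v],B0-A0,rcond=None)[0]
    print(np.round(A0+k[0]*u),np.round(B0+k[1]*v))
E
```

```text
[372. 383. 175.] [373. 384. 176.]
[371. 383.  69.] [374. 385.  70.]
[372. 383.   2.] [373. 384.   2.]
[363. 319. 123.] [365. 320. 123.]
[362. 318.  49.] [365. 320.  50.]
[363. 319.   3.] [364. 320.   3.]
```

Call:
{"api": "jog_arm", "payload": {
  "plan": [
    [[0.25,0.97,0],[0,0,0.57]],
    [[0.25,0.97,0],[0,0,0.57]],
    [[0.25,0.97,0],[0,0,0.57]],
    [[0.25,0.97,0],[0,0,0.57]],
    [[0.25,0.97,0],[0,0,0.57]]
  ],
  "fingers": 0,
  "force": 35
}}

```text
clock: 1.02
tool_pos: [290.0, -327.5, 236.6]
tool_rot: [0.0, 0.933, 0.359, -0.0]
force: [1.6, 0.6, 0.7]
grip_width: 56.7
```

Call:
{"api": "jog_arm", "payload": {
  "plan": [
    [[0.25,0.98,0],[0,0,0.57]],
    [[0.25,0.98,0],[0,0,0.57]],
    [[0.25,0.98,0],[0,0,0.57]],
    [[0.25,0.98,0],[0,0,0.57]],
    [[0.25,0.98,0],[0,0,0.57]]
  ]
}}

```text
clock: 1.43
tool_pos: [339.4, -125.0, 237.2]
tool_rot: [0.002, 0.867, 0.499, 0.001]
force: [1.2, 0.4, 0.0]
grip_width: 44.1
```

Call:
{"api": "jog_arm", "payload": {
  "plan": [
    [[0.25,0.98,0],[0,0,0.57]],
    [[0.25,0.98,0],[0,0,0.57]],
    [[0.25,0.98,0],[0,0,0.57]],
    [[0.25,0.98,0],[0,0,0.57]],
    [[0.25,0.98,0],[0,0,0.57]]
  ]
}}

```text
clock: 1.85
tool_pos: [388.9, 77.8, 239.8]
tool_rot: [0.006, 0.779, 0.627, 0.004]
force: [1.3, -1.2, -0.4]
grip_width: 44.0
```

Call:
{"api": "jog_arm", "payload": {
  "plan": [
    [[0.25,0.98,0],[0,0,0.57]],
    [[0.25,0.98,0],[0,0,0.57]],
    [[0.25,0.98,0],[0,0,0.57]],
    [[0.25,0.98,0],[0,0,0.57]],
    [[0,0,0],[0,0,0]]
  ]
}}

```text
clock: 2.27
tool_pos: [428.4, 245.7, 241.4]
tool_rot: [0.006, 0.69, 0.723, 0.008]
force: [-0.6, -0.4, 1.0]
grip_width: 44.1
```

```bash
cat >> h.py <<'E'
from scipy.spatial.transform import Rotation as Ro
def need(pos=None,jaw=None,quiet=False):
    o=sensors.get_obs(); q=o['tool_rot']; R=Ro.from_quat([q[1],q[2],q[3],q[0]])
    a=np.radians(jaw) if jaw is not None else 0
    y=np.array([np.cos(a),np.sin(a),0]);z=np.array([0,0,-1.]);x=np.cross(y,z)
    T=Ro.from_matrix(np.c_[x,y,z]); rv=np.degrees((T*R.inv()).as_rotvec())
    print('t',round(o['clock'],2),'pos',np.round(o['tool_pos'],1),'F',np.round(o['force'],1),'g',round(o['grip_width'],1))
    if pos is not None: print('shift units',np.round((np.array(pos)-o['tool_pos'])/40,3))
    if jaw is not None: print('turn units',np.round(rv/6,3), 'tool axes y',np.round(R.as_matrix()[:,1],3),'z',np.round(R.as_matrix()[:,2],3))
E
python3 -c "
from h import *
need((462.8,331.5,160),10)"
```

```text
t 2.27 pos [428.4 245.7 241.4] F [-0.6 -0.4  1. ] g 44.1
shift units [ 0.859  2.145 -2.036]
turn units [-0.042  0.189  1.218] tool axes y [0.999 0.047 0.02 ] z [ 0.02   0.003 -1.   ]
```

Call:
{"api": "jog_arm", "payload": {
  "plan": [
    [[0.29,0.72,0],[-0.01,0.06,0.4]],
    [[0.29,0.72,0],[-0.01,0.06,0.4]],
    [[0.28,0.71,0],[-0.01,0.06,0.4]],
    [[0,0,0],[0,0,0]],
    [[0,0,0],[0,0,0]]
  ]
}}

```text
clock: 2.68
tool_pos: [462.1, 337.3, 239.6]
tool_rot: [-0.0, 0.639, 0.769, -0.001]
force: [-0.0, 0.0, -0.6]
grip_width: 44.1
```

```bash
python3 -c "
from h import *
need((462.8,331.5,160),10)
cap('top','top1');cap('side','side1')
s=cv2.imread('pics/side1.png')[200:340,150:340];cv2.imwrite('pics/s1.png',cv2.resize(s,None,fx=4,fy=4,interpolation=2))"
```

```text
t 2.68 pos [462.1 337.3 239.6] F [-0.   0.  -0.6] g 44.1
shift units [ 0.017 -0.145 -1.99 ]
turn units [ 0.014 -0.022 -0.085] tool axes y [ 0.983  0.182 -0.003] z [-0.002 -0.001 -1.   ]
```

View pics/s1.png

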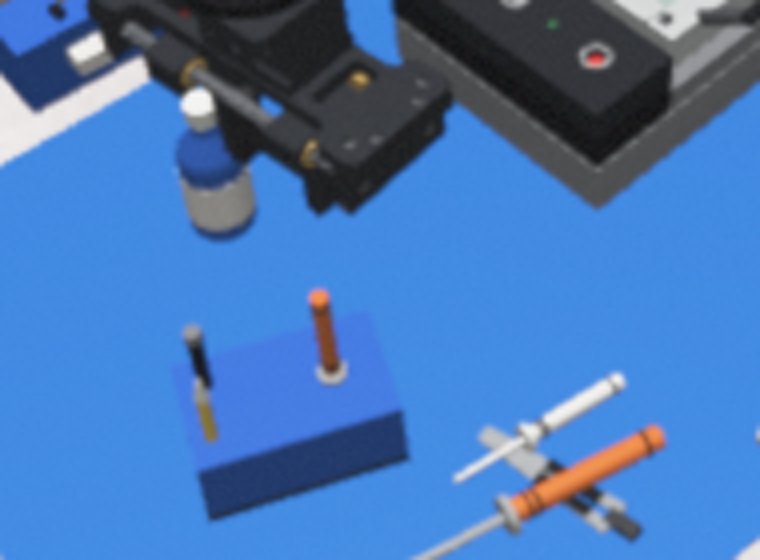

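Call:
{"api": "jog_arm", "payload": {
  "plan": [
    [[0.02,-0.14,-0.5],[0,0,-0.08]],
    [[0,0,-0.9],[0,0,0]],
    [[0,0,-0.6],[0,0,0]],
    [[0,0,0],[0,0,0]],
    [[0,0,0],[0,0,0]]
  ]
}}

```text
clock: 3.2
tool_pos: [463.4, 325.2, 162.0]
tool_rot: [0.002, 0.646, 0.763, 0.002]
force: [0.1, -0.2, 0.3]
grip_width: 44.1
```

```bash
python3 -c "
from h import *
need((462.8,331.5,77),10)
cap('top','top2');cap('side','side2')
s=cv2.imread('pics/side2.png')[220:340,160:320];cv2.imwrite('pics/s2.png',cv2.resize(s,None,fx=4,fy=4,interpolation=2))
s=cv2.imread('pics/top2.png')[150:270,100:260];cv2.imwrite('pics/t2.png',cv2.resize(s,None,fx=4,fy=4,interpolation=2))"
```

```text
t 3.2 pos [463.4 325.2 162. ] F [ 0.1 -0.2  0.3] g 44.1
shift units [-0.015  0.158 -2.125]
turn units [-0.003  0.046  0.089] tool axes y [0.986 0.164 0.005] z [ 0.005  0.    -1.   ]
```

View pics/s2.png

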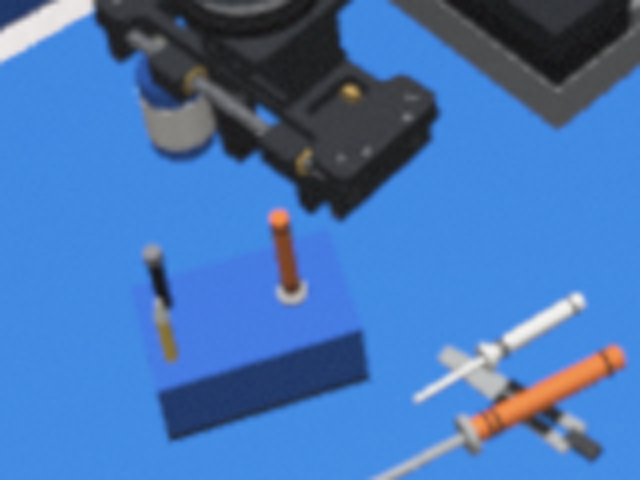

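View pics/t2.png

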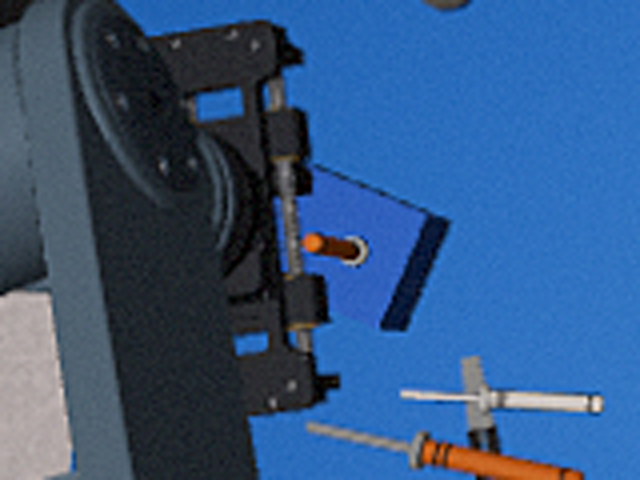

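```bash
python3 -c "
from h import *
P=[(463.4,325.2,162),(463.4,325.2,130),(463.4,325.2,59)]
print((w2p('side',P)-[160,220])*4+2); print((w2p('top',P)-[100,150])*4+2)
y=np.array([.986,.164,0])*39.5
print((w2p('side',[P[0]+y,P[0]-y])-[160,220])*4+2)"
```

```text
[[284.65501505 175.42014476]
 [290.53410812 210.59431969]
 [302.80806148 283.89158078]]
[[302.08401535 236.44664898]
 [322.56826053 240.88085051]
 [363.27563794 249.67529746]]
[[234.58368591 139.53940701]
 [336.28526446 212.38887179]]
```

Call:
{"api": "jog_arm", "payload": {
  "plan": [
    [[0,0.16,0],[0,0.04,0]],
    [[0,0,0],[0,0,0]],
    [[0,0,0],[0,0,0]]
  ]
}}

```text
clock: 3.55
tool_pos: [466.3, 333.2, 167.9]
tool_rot: [0.002, 0.647, 0.763, 0.004]
force: [0.1, 0.2, 0.7]
grip_width: 44.3
```

```bash
python3 -c "
from h import *
need((462.8,331.5,77),10)"
```

```text
t 3.55 pos [466.3 333.2 167.9] F [0.1 0.2 0.7] g 44.3
shift units [-0.088 -0.042 -2.273]
turn units [-0.038  0.079  0.096] tool axes y [0.986 0.164 0.009] z [ 0.008  0.004 -1.   ]
```

Call:
{"api": "jog_arm", "payload": {
  "plan": [
    [[-0.08,-0.04,-0.4],[0,0.05,0]],
    [[0,0,-0.4],[0,0,0]],
    [[0,0,-0.4],[0,0,0]]
  ]
}}

```text
clock: 3.8
tool_pos: [468.0, 334.6, 126.7]
tool_rot: [0.003, 0.646, 0.763, 0.009]
force: [0.4, 0.5, -0.6]
grip_width: 44.0
```

Call:
{"api": "jog_arm", "payload": {
  "plan": [
    [[0,0,0],[0,0,0]]
  ]
}}

```text
clock: 3.88
tool_pos: [466.6, 334.2, 124.6]
tool_rot: [0.002, 0.646, 0.763, 0.008]
force: [-0.4, -1.0, -0.0]
grip_width: 44.0
```

Call:
{"api": "jog_arm", "payload": {
  "plan": [
    [[0,0,0],[0,0,0]]
  ]
}}

```text
clock: 3.97
tool_pos: [466.9, 334.5, 125.3]
tool_rot: [0.002, 0.646, 0.763, 0.008]
force: [0.6, -0.1, -0.0]
grip_width: 43.6
```

Call:
{"api": "jog_arm", "payload": {
  "plan": [
    [[0,0,0],[0,0,0]]
  ]
}}

```text
clock: 4.05
tool_pos: [467.1, 334.7, 125.9]
tool_rot: [0.003, 0.646, 0.763, 0.008]
force: [0.4, -0.2, 0.6]
grip_width: 44.0
```

```bash
python3 -c "
from h import *
need((462.8,331.5,77),10)"
```

```text
t 4.05 pos [467.1 334.7 125.9] F [ 0.4 -0.2  0.6] g 44.0
shift units [-0.108 -0.08  -1.224]
turn units [-0.087  0.137  0.076] tool axes y [0.986 0.166 0.016] z [ 0.014  0.009 -1.   ]
```

Call:
{"api": "jog_arm", "payload": {
  "plan": [
    [[-0.11,-0.09,-0.3],[-0.09,0.14,0.05]],
    [[0,0,-0.4],[0,0.02,0]],
    [[0,0,-0.4],[0,0.02,0]],
    [[-0.02,-0.02,-0.08],[0,0.02,0]]
  ]
}}

```text
clock: 4.38
tool_pos: [464.6, 331.5, 81.7]
tool_rot: [-0.001, 0.643, 0.766, 0.001]
force: [0.2, -0.4, -0.1]
grip_width: 44.1
```

```bash
python3 -c "
from h import *
need((462.8,331.5,77),10)"
```

```text
t 4.38 pos [464.6 331.5  81.7] F [ 0.2 -0.4 -0.1] g 44.1
shift units [-0.044  0.001 -0.117]
turn units [-0.019 -0.     0.008] tool axes y [0.985 0.173 0.   ] z [-0.     0.002 -1.   ]
```

Call:
{"api": "jog_arm", "payload": {
  "plan": [
    [[-0.05,-0.01,-0.13],[-0.02,0.02,0]],
    [[-0.01,-0.01,-0.02],[0,0.02,0]]
  ]
}}

```text
clock: 4.55
tool_pos: [461.6, 330.3, 75.0]
tool_rot: [-0.002, 0.643, 0.766, -0.002]
force: [-0.4, 0.8, 0.3]
grip_width: 44.1
```

```bash
python3 -c "
from h import *
need((462.8,331.5,77),10)
cap('top','top3');cap('side','side3')
s=cv2.imread('pics/side3.png')[220:340,160:320];cv2.imwrite('pics/s3.png',cv2.resize(s,None,fx=4,fy=4,interpolation=2))
"
```

```text
t 4.55 pos [461.6 330.3  75. ] F [-0.4  0.8  0.3] g 44.1
shift units [0.03  0.031 0.05 ]
turn units [ 0.011 -0.058  0.006] tool axes y [ 0.985  0.173 -0.006] z [-0.006 -0.001 -1.   ]
```

View pics/s3.png

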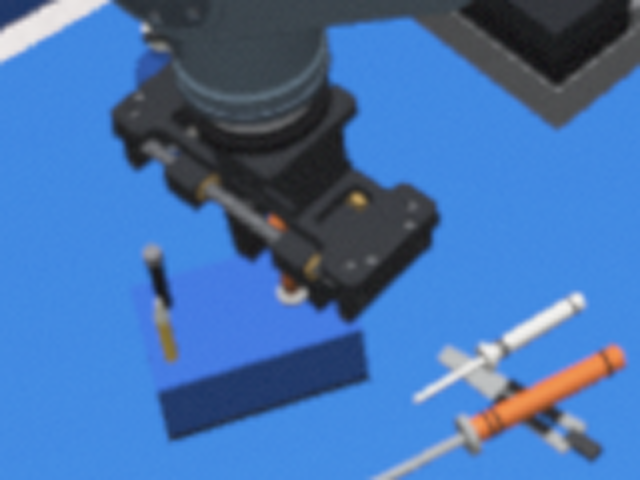

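Call:
{"api": "jog_arm", "payload": {
  "plan": [
    [[0.03,0.03,0.03],[0,-0.04,0]],
    [[-0.005,-0.005,-0.015],[0,0.01,0]],
    [[-0.005,-0.005,-0.015],[0,0.01,0]],
    [[-0.005,-0.005,-0.015],[0,0.01,0]]
  ],
  "fingers": 1,
  "force": 35
}}

```text
clock: 4.98
tool_pos: [464.9, 332.2, 78.2]
tool_rot: [0.0, 0.643, 0.766, 0.001]
force: [-0.8, -1.8, 0.6]
grip_width: 19.6
```

Call:
{"api": "jog_arm", "payload": {
  "plan": [
    [[-0.005,-0.005,-0.015],[0,0.01,0]],
    [[-0.005,-0.005,-0.015],[0,0.01,0]]
  ]
}}

```text
clock: 5.15
tool_pos: [465.0, 332.0, 77.8]
tool_rot: [-0.001, 0.643, 0.766, 0.001]
force: [-0.3, 0.1, 5.0]
grip_width: 9.8
```

```bash
python3 -c "
from h import *
need((462.8,331.5,77),10)"
```

```text
t 5.15 pos [465.  332.   77.8] F [-0.3  0.1  5. ] g 9.8
shift units [-0.055 -0.013 -0.021]
turn units [-0.021  0.003  0.004] tool axes y [0.985 0.173 0.001] z [ 0.     0.002 -1.   ]
```

Call:
{"api": "jog_arm", "payload": {
  "plan": [
    [[0,0,0.3],[0,0,0]],
    [[0,0,0.5],[0,0,0]],
    [[0,0,0.8],[0,0,0]],
    [[0,0,0.8],[0,0,0]],
    [[0,0,0.6],[0,0,0]]
  ]
}}

```text
clock: 5.57
tool_pos: [459.5, 329.3, 197.3]
tool_rot: [-0.004, 0.643, 0.766, -0.006]
force: [1.2, -0.4, 0.1]
grip_width: 9.9
```

```bash
python3 -c "
from h import *
need((522,79,210),10)
cap('top','top4');cap('side','side4')
P=sensors.get_obs()['tool_pos']
print((w2p('side',[P-[0,0,72.8],P+[0,0,52]])-[160,180])*4+2)
s=cv2.imread('pics/side4.png')[180:320,160:320];cv2.imwrite('pics/s4.png',cv2.resize(s,None,fx=4,fy=4,interpolation=2))
"
```

```text
t 5.57 pos [459.5 329.3 197.3] F [ 1.2 -0.4  0.1] g 9.9
shift units [ 1.563 -6.258  0.318]
turn units [ 0.035 -0.129  0.009] tool axes y [ 0.985  0.173 -0.014] z [-0.013 -0.004 -1.   ]
[[284.465196   379.60420191]
 [259.62130509 234.48675418]]
```

View pics/s4.png

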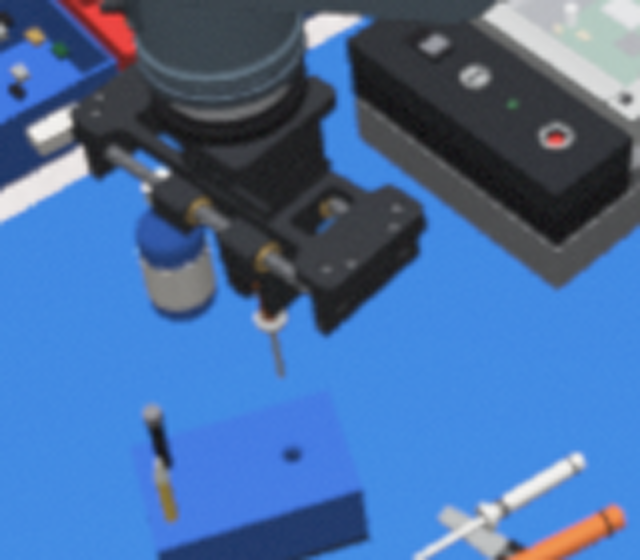

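```bash
python3 -c "
from h import *
s=cv2.imread('pics/side4.png')[280:310,215:255];cv2.imwrite('pics/s4b.png',cv2.resize(s,None,fx=14,fy=14,interpolation=2))
s=cv2.imread('pics/top4.png')[160:240,140:240];cv2.imwrite('pics/t4.png',cv2.resize(s,None,fx=6,fy=6,interpolation=2))
print(p2w('side',[(292/4+160-.4,454/4+180-.4)],z=55))
"
```

```text
[[463.89618481 332.73720652  55.        ]]
```

View pics/s4b.png

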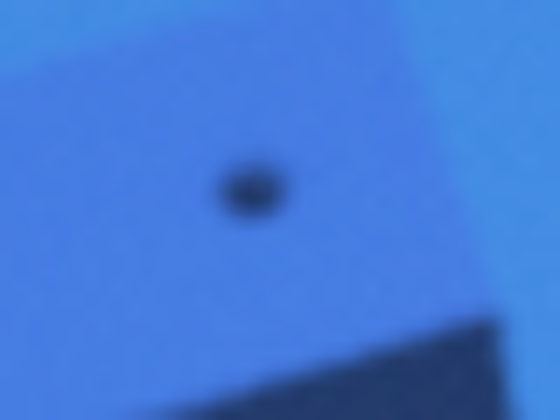

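View pics/t4.png

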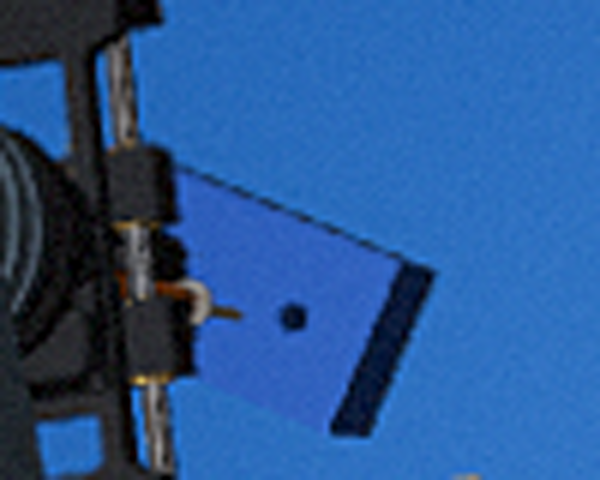

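```bash
python3 -c "
from h import *
print(p2w('top',[(240/6+140-.4,315/6+160-.4)],z=124.5),p2w('top',[(293/6+140-.4,318/6+160-.4)],z=55),p2w('side',[(282/4+160-.4,376/4+180-.4)],z=124.5))
"
```

```text
[[458.40839224 328.12440033 124.5       ]] [[461.92191946 331.08353205  55.        ]] [[466.82327349 329.01195278 124.5       ]]
```

Call:
{"api": "jog_arm", "payload": {
  "plan": [
    [[0.22,-0.9,0.1],[0,-0.06,0]],
    [[0.22,-0.9,0.1],[0,-0.06,0]],
    [[0.22,-0.9,0],[0,0,0]],
    [[0.22,-0.9,0],[0,0,0]],
    [[0.22,-0.9,0],[0,0,0]]
  ]
}}

```text
clock: 6.08
tool_pos: [503.7, 151.3, 210.1]
tool_rot: [0.003, 0.638, 0.77, 0.004]
force: [0.9, 0.4, -0.3]
grip_width: 9.7
```

```bash
python3 -c "
from h import *
need((521.5,79.3,200),10)"
```

```text
t 6.08 pos [503.7 151.3 210.1] F [ 0.9  0.4 -0.3] g 9.7
shift units [ 0.446 -1.799 -0.251]
turn units [-0.024  0.088 -0.119] tool axes y [0.983 0.186 0.01 ] z [ 0.009  0.003 -1.   ]
```

Call:
{"api": "jog_arm", "payload": {
  "plan": [
    [[0.22,-0.9,-0.1],[-0.02,0.08,-0.1]],
    [[0.18,-0.6,0],[0,0.0,0]],
    [[0,-0.1,-0.1],[0,0,0]],
    [[-0.005,0,-0.015],[0,0.01,0]]
  ]
}}

```text
clock: 6.42
tool_pos: [519.3, 77.6, 199.9]
tool_rot: [-0.001, 0.645, 0.764, -0.001]
force: [-0.1, 0.1, -1.0]
grip_width: 10.1
```

```bash
python3 -c "
from h import *
need((521.5,79.3,200),10)"
```

```text
t 6.42 pos [519.3  77.6 199.9] F [-0.1  0.1 -1. ] g 10.1
shift units [0.055 0.043 0.003]
turn units [ 0.012 -0.023  0.057] tool axes y [ 0.986  0.168 -0.003] z [-0.002 -0.001 -1.   ]
```

Call:
{"api": "jog_arm", "payload": {
  "plan": [
    [[0.055,0.04,-0.25],[0,-0.02,0.05]],
    [[0,0,-0.18],[0,0,0]],
    [[-0.01,0,-0.02],[0,0.01,0]]
  ]
}}

```text
clock: 6.67
tool_pos: [520.0, 81.5, 179.4]
tool_rot: [-0.001, 0.643, 0.766, -0.001]
force: [-0.3, -0.5, 0.3]
grip_width: 9.8
```

```bash
python3 -c "
from h import *
need((521.5,79.3,180),10)
cap('top','top5');cap('side','side5')
P=sensors.get_obs()['tool_pos']
print((w2p('side',[P-[0,0,72.8]])-[240,150])*8+4,(w2p('top',[P-[0,0,72.8]])-[240,140])*8+4)
s=cv2.imread('pics/side5.png')[150:225,240:340];cv2.imwrite('pics/s5.png',cv2.resize(s,None,fx=8,fy=8,interpolation=2))
s=cv2.imread('pics/top5.png')[140:215,240:340];cv2.imwrite('pics/t5.png',cv2.resize(s,None,fx=8,fy=8,interpolation=2))
"
```

```text
t 6.67 pos [520.   81.5 179.4] F [-0.3 -0.5  0.3] g 9.8
shift units [ 0.038 -0.054  0.016]
turn units [ 0.001 -0.028 -0.003] tool axes y [ 0.985  0.174 -0.003] z [-0.003 -0.    -1.   ]
[[473.0727158  509.02548698]] [[407.36699921 382.91024297]]
```

View pics/s5.png

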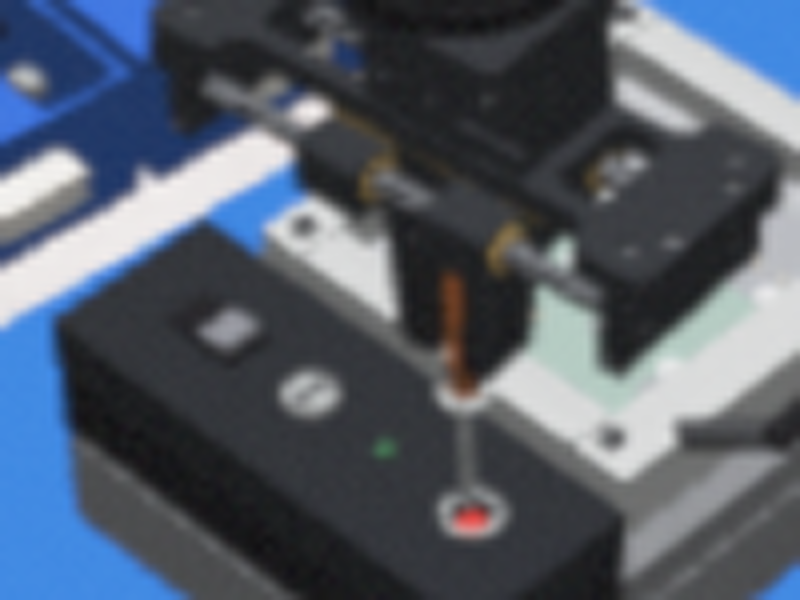

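View pics/t5.png

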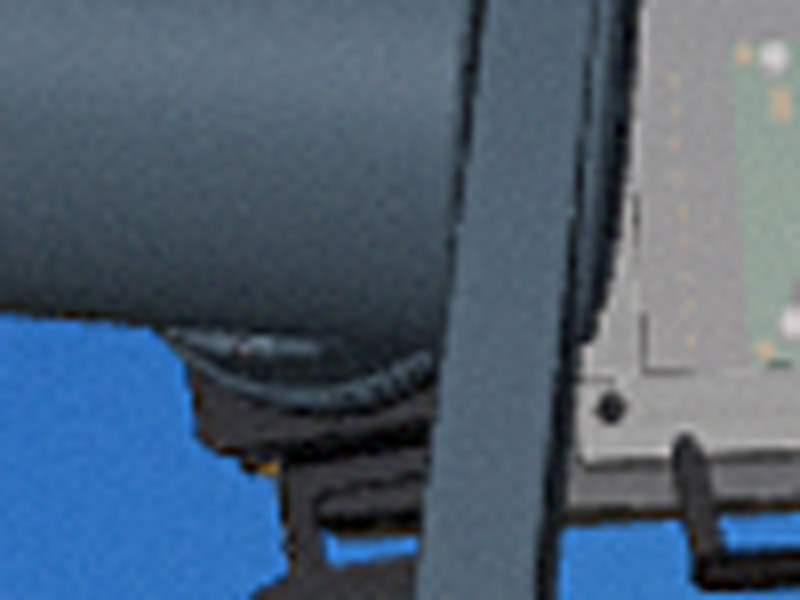

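```bash
python3 -c "
from h import *
o=(240,150)
f=lambda P:np.round((w2p('side',P)-o)*8+4,1)
print(f([(521.5,79.3,106.6),(521.5,79.3,102),(521.5,79.3,97),(525.5,79.3,106.6),(521.5,83.3,106.6)]))
print(p2w('side',[(473/8+240-.5,514/8+150-.5)],z=102),p2w('side',[(467/8+240-.5,497/8+150-.5)],z=106.6))
"
```

```text
[[475.7 505.1]
 [475.9 514.9]
 [476.  525.5]
 [467.6 498.2]
 [466.2 511. ]]
[[522.4011245   79.73988524 102.        ]] [[526.04040995  79.11190704 106.6       ]]
```

```bash
python3 -c "
from h import *
o=(240,150)
f=lambda P:np.round((w2p('side',P)-o)*8+4,1)
print(f([(520,81.5,160.6),(520,81.5,156.6),(520,81.5,106.6)]))
s=cv2.imread('pics/side5.png')[190:222,285:313];cv2.imwrite('pics/s5b.png',cv2.resize(s,None,fx=18,fy=18,interpolation=2))
print((w2p('side',[(520,81.5,160.6),(520,81.5,106.6),(521.5,79.3,102),(521.5,79.3,97)])-(285,190))*18+9)
"
```

```text
[[471.9 391.8]
 [472.1 400.9]
 [473.5 510.9]]
[[251.83948127 161.63901974]
 [255.46423467 429.5921548 ]
 [260.69678922 438.50259121]
 [261.00771438 462.41642349]]
```

View pics/s5b.png

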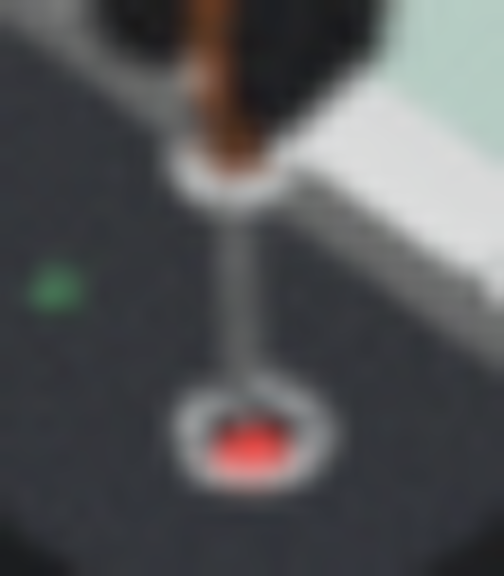

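Call:
{"api": "jog_arm", "payload": {
  "plan": [
    [[0.035,-0.05,-0.05],[0,-0.02,0]],
    [[0,0,-0.03],[0,0,0]]
  ]
}}

```text
clock: 6.93
tool_pos: [521.6, 81.2, 177.1]
tool_rot: [0.0, 0.641, 0.767, 0.0]
force: [-0.2, 0.4, 0.2]
grip_width: 10.0
```

```bash
python3 -c "
from h import *
need((521.5,79.3,172),10)"
```

```text
t 6.93 pos [521.6  81.2 177.1] F [-0.2  0.4  0.2] g 10.0
shift units [-0.003 -0.047 -0.128]
turn units [ 0.     0.003 -0.037] tool axes y [0.984 0.177 0.   ] z [ 0. -0. -1.]
```

Call:
{"api": "jog_arm", "payload": {
  "plan": [
    [[-0.005,-0.06,-0.05],[0,0.01,-0.03]],
    [[0,-0.01,-0.04],[0,0,0]]
  ]
}}

```text
clock: 7.1
tool_pos: [521.7, 79.0, 173.7]
tool_rot: [0.0, 0.642, 0.767, 0.0]
force: [0.9, 0.3, -0.1]
grip_width: 10.2
```

```bash
python3 -c "
from h import *
need((521.5,79.3,172),10)"
```

```text
t 7.1 pos [521.7  79.  173.7] F [ 0.9  0.3 -0.1] g 10.2
shift units [-0.004  0.006 -0.042]
turn units [ 0.001  0.002 -0.02 ] tool axes y [0.984 0.176 0.   ] z [ 0. -0. -1.]
```

Call:
{"api": "jog_arm", "payload": {
  "plan": [
    [[0,0,-0.06],[0,0,0]],
    [[0,0,-0.06],[0,0,0]]
  ]
}}

```text
clock: 7.27
tool_pos: [522.0, 79.0, 169.1]
tool_rot: [0.001, 0.642, 0.767, 0.0]
force: [-0.5, 0.4, 4.9]
grip_width: 10.0
```

Call:
{"api": "jog_arm", "payload": {
  "plan": [
    [[0,0,-0.06],[0,0,0]]
  ]
}}

```text
clock: 7.35
tool_pos: [522.3, 78.9, 167.1]
tool_rot: [0.001, 0.642, 0.767, 0.001]
force: [-1.7, -0.0, 5.4]
grip_width: 10.2
```

```bash
python3 -c "
from h import *
need((521.5,79.3,165),10)
cap('side','side6')
s=cv2.imread('pics/side6.png')[150:225,240:340];cv2.imwrite('pics/s6.png',cv2.resize(s,None,fx=8,fy=8,interpolation=2))
"
```

```text
t 7.35 pos [522.3  78.9 167.1] F [-1.7 -0.   5.4] g 10.2
shift units [-0.02   0.009 -0.052]
turn units [ 0.001  0.018 -0.017] tool axes y [0.984 0.175 0.002] z [ 0.002 -0.    -1.   ]
```

View pics/s6.png

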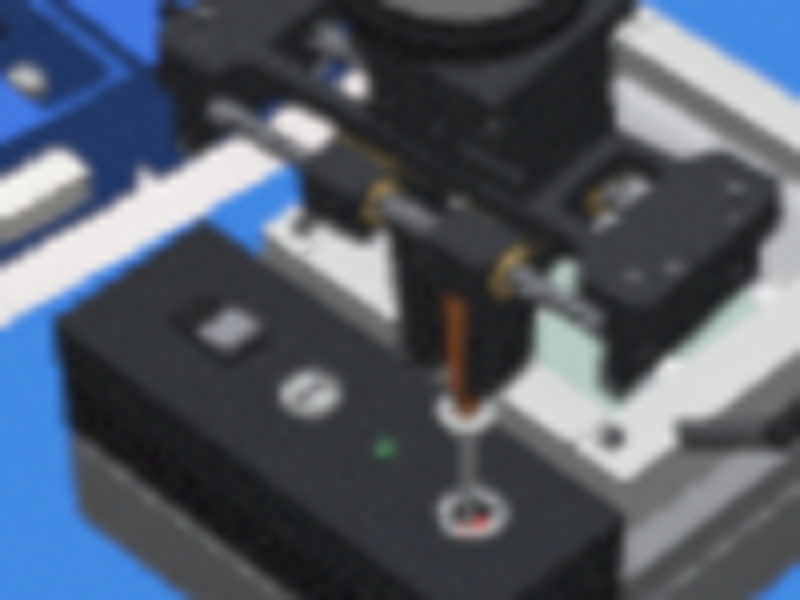

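Call:
{"api": "jog_arm", "payload": {
  "plan": [
    [[-0.01,0,-0.07],[0,0,0]]
  ]
}}

```text
clock: 7.48
tool_pos: [522.3, 78.9, 164.5]
tool_rot: [0.001, 0.642, 0.767, 0.001]
force: [0.4, 0.4, 6.2]
grip_width: 10.2
```

Call:
{"api": "jog_arm", "payload": {
  "plan": [
    [[-0.01,0,-0.07],[0,0,0]]
  ]
}}

```text
clock: 7.57
tool_pos: [523.2, 78.8, 163.7]
tool_rot: [0.002, 0.642, 0.767, 0.002]
force: [-5.0, 0.3, 24.7]
grip_width: 9.8
```

```bash
python3 -c "
from h import *
need((521.5,79.3,165),10)
cap('side','side7')
s=cv2.imread('pics/side7.png')[150:225,260:360];cv2.imwrite('pics/s7.png',cv2.resize(s,None,fx=8,fy=8,interpolation=2))
"
```

```text
t 7.57 pos [523.2  78.8 163.7] F [-5.   0.3 24.7] g 9.8
shift units [-0.042  0.013  0.034]
turn units [ 0.003  0.057 -0.015] tool axes y [0.985 0.175 0.006] z [ 0.006 -0.    -1.   ]
```

View pics/s7.png

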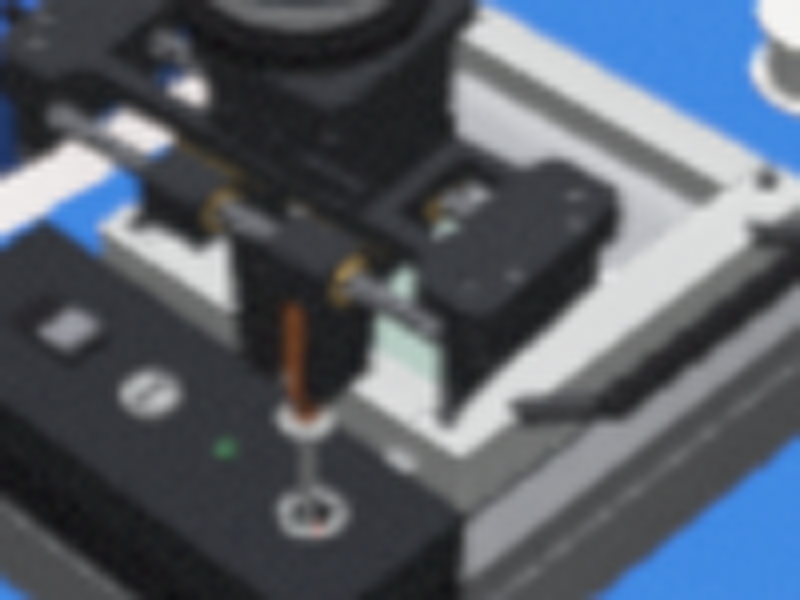

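Call:
{"api": "jog_arm", "payload": {
  "plan": [
    [[-0.02,0,0.2],[0,0.03,0]],
    [[0,0,0.4],[0,0,0]],
    [[0,0,0.4],[0,0,0]]
  ]
}}

```text
clock: 7.87
tool_pos: [520.4, 78.7, 202.0]
tool_rot: [-0.001, 0.642, 0.766, -0.001]
force: [1.1, -0.8, -0.0]
grip_width: 9.6
```

```bash
python3 -c "
from h import *
need((464.5,332,200),10)
cap('side','side8')
P=sensors.get_obs()['tool_pos']
s=cv2.imread('pics/side8.png')[140:230,250:370];cv2.imwrite('pics/s8.png',cv2.resize(s,None,fx=6,fy=6,interpolation=2))
"
```

```text
t 7.87 pos [520.4  78.7 202. ] F [ 1.1 -0.8 -0. ] g 9.6
shift units [-1.398  6.333 -0.05 ]
turn units [ 0.001 -0.025 -0.012] tool axes y [ 0.985  0.175 -0.003] z [-0.003 -0.    -1.   ]
```

View pics/s8.png

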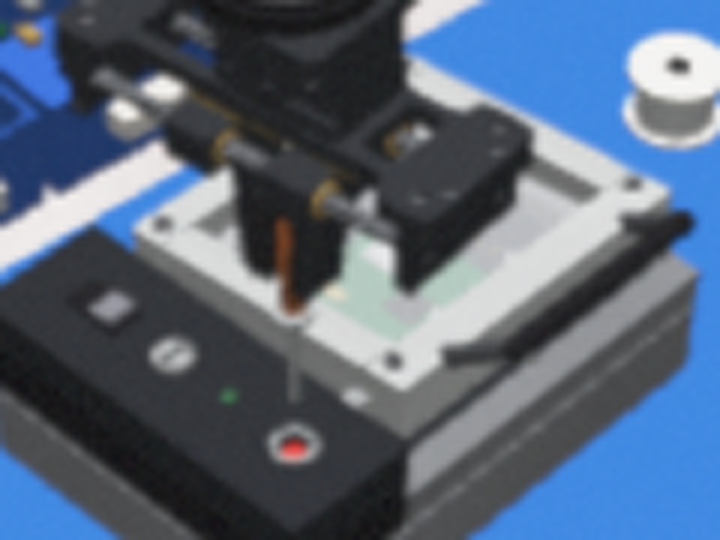

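Call:
{"api": "jog_arm", "payload": {
  "plan": [
    [[-0.2,0.9,0],[0,0,0]],
    [[-0.2,0.9,0],[0,0,0]],
    [[-0.2,0.9,0],[0,0,0]],
    [[-0.2,0.9,0],[0,0,0]],
    [[-0.2,0.9,0],[0,0,0]]
  ]
}}

```text
clock: 8.33
tool_pos: [484.5, 257.0, 206.0]
tool_rot: [0.004, 0.648, 0.762, 0.002]
force: [0.2, 0.5, -0.3]
grip_width: 10.0
```

```bash
python3 -c "
from h import *
need((464.5,332,200),10)"
```

```text
t 8.33 pos [484.5 257.  206. ] F [ 0.2  0.5 -0.3] g 10.0
shift units [-0.499  1.874 -0.151]
turn units [0.025 0.089 0.124] tool axes y [0.987 0.161 0.009] z [ 0.009 -0.003 -1.   ]
```

Call:
{"api": "jog_arm", "payload": {
  "plan": [
    [[-0.25,0.9,-0.05],[0.02,0.09,0.12]],
    [[-0.22,0.7,-0.05],[0,0,0]],
    [[-0.05,0.1,-0.05],[0,0,0]],
    [[-0.01,-0.01,-0.02],[0,0.01,0]]
  ]
}}

```text
clock: 8.67
tool_pos: [459.0, 333.8, 196.7]
tool_rot: [-0.001, 0.64, 0.768, -0.0]
force: [0.8, 0.1, -0.5]
grip_width: 10.1
```

```bash
python3 -c "
from h import *
need((464.5,332,160),10)"
```

```text
t 8.67 pos [459.  333.8 196.7] F [ 0.8  0.1 -0.5] g 10.1
shift units [ 0.138 -0.045 -0.918]
turn units [-0.012 -0.019 -0.066] tool axes y [ 0.984  0.18  -0.002] z [-0.002  0.001 -1.   ]
```

Call:
{"api": "jog_arm", "payload": {
  "plan": [
    [[0.14,-0.05,-0.5],[0,-0.02,-0.06]],
    [[0,0,-0.5],[0,0,0]],
    [[0,0,-0.35],[0,0,0]],
    [[-0.01,-0.01,-0.04],[0,0.01,0]]
  ]
}}

```text
clock: 9.0
tool_pos: [465.7, 328.6, 138.9]
tool_rot: [0.0, 0.642, 0.766, 0.001]
force: [-0.6, -0.9, -0.6]
grip_width: 10.2
```

```bash
python3 -c "
from h import *
need((464.5,332,136),10)
cap('top','top9');cap('side','side9')
s=cv2.imread('pics/side9.png')[240:320,180:280];cv2.imwrite('pics/s9.png',cv2.resize(s,None,fx=7,fy=7,interpolation=2))
s=cv2.imread('pics/top9.png')[170:240,150:240];cv2.imwrite('pics/t9.png',cv2.resize(s,None,fx=8,fy=8,interpolation=2))
"
```

```text
t 9.0 pos [465.7 328.6 138.9] F [-0.6 -0.9 -0.6] g 10.2
shift units [-0.03   0.086 -0.073]
turn units [-0.005  0.015 -0.009] tool axes y [0.985 0.175 0.002] z [ 0.002  0.001 -1.   ]
```

View pics/s9.png

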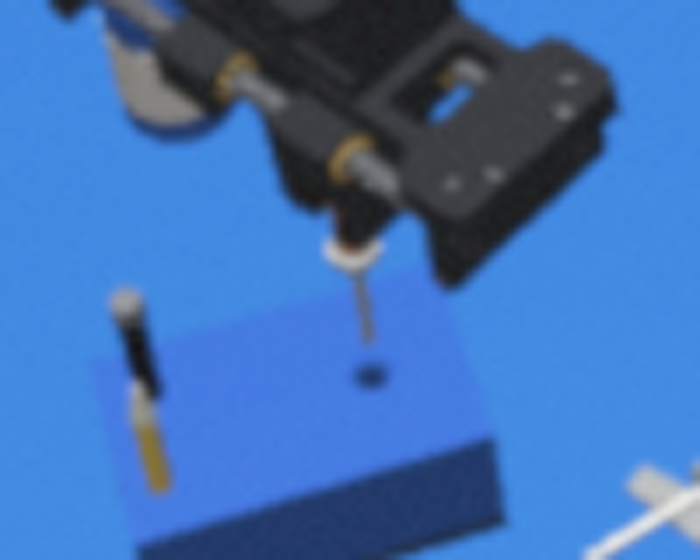

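View pics/t9.png

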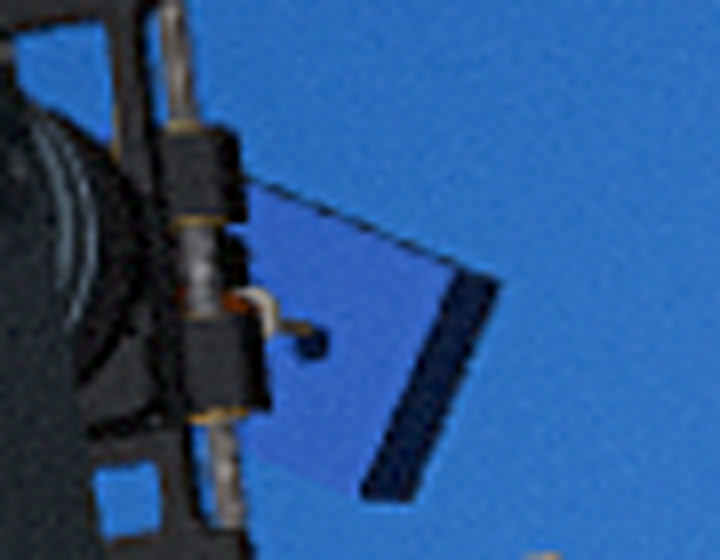

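Call:
{"api": "jog_arm", "payload": {
  "plan": [
    [[-0.03,0.085,-0.04],[0,0.015,0]],
    [[0,0,-0.02],[0,0,0]]
  ]
}}

```text
clock: 9.27
tool_pos: [467.0, 331.8, 140.3]
tool_rot: [0.001, 0.643, 0.766, 0.002]
force: [-0.7, -0.1, 0.5]
grip_width: 9.8
```

```bash
python3 -c "
from h import *
need((464.5,332,130),10)"
```

```text
t 9.27 pos [467.  331.8 140.3] F [-0.7 -0.1  0.5] g 9.8
shift units [-0.062  0.006 -0.258]
turn units [-0.024  0.04   0.015] tool axes y [0.985 0.172 0.005] z [ 0.004  0.002 -1.   ]
```

Call:
{"api": "jog_arm", "payload": {
  "plan": [
    [[-0.07,0.0,-0.08],[-0.02,0.04,0]],
    [[-0.01,0,-0.1],[0,0.01,0]]
  ]
}}

```text
clock: 9.43
tool_pos: [465.3, 332.1, 135.3]
tool_rot: [0.0, 0.644, 0.765, 0.002]
force: [0.1, 0.2, -0.9]
grip_width: 9.8
```

```bash
python3 -c "
from h import *
need((464.5,332,130),10)"
```

```text
t 9.43 pos [465.3 332.1 135.3] F [ 0.1  0.2 -0.9] g 9.8
shift units [-0.02  -0.004 -0.132]
turn units [-0.018  0.027  0.019] tool axes y [0.985 0.172 0.003] z [ 0.003  0.002 -1.   ]
```

Call:
{"api": "jog_arm", "payload": {
  "plan": [
    [[-0.02,-0.01,-0.15],[-0.02,0.03,0]],
    [[-0.01,-0.01,-0.2],[0,0.01,0]],
    [[-0.01,0,-0.2],[0,0.01,0]]
  ]
}}

```text
clock: 9.68
tool_pos: [464.8, 332.0, 113.7]
tool_rot: [0.0, 0.643, 0.766, 0.001]
force: [0.2, -0.2, -0.9]
grip_width: 9.7
```

```bash
python3 -c "
from h import *
need((464.5,332,78),10)"
```

```text
t 9.68 pos [464.8 332.  113.7] F [ 0.2 -0.2 -0.9] g 9.7
shift units [-0.008 -0.    -0.894]
turn units [-0.013  0.012  0.014] tool axes y [0.985 0.172 0.001] z [ 0.001  0.001 -1.   ]
```

Call:
{"api": "jog_arm", "payload": {
  "plan": [
    [[-0.01,0,-0.3],[0,0.01,0]],
    [[-0.01,0,-0.3],[0,0.01,0]],
    [[0,0,-0.2],[0,0,0]]
  ]
}}

```text
clock: 9.93
tool_pos: [463.3, 331.9, 77.9]
tool_rot: [-0.001, 0.643, 0.766, -0.0]
force: [0.0, -1.0, -0.8]
grip_width: 10.2
```

```bash
python3 -c "
from h import *
need((464.5,332,78),10)"
```

```text
t 9.93 pos [463.3 331.9  77.9] F [ 0.  -1.  -0.8] g 10.2
shift units [0.03  0.003 0.003]
turn units [-0.01  -0.018  0.011] tool axes y [ 0.985  0.172 -0.002] z [-0.002  0.001 -1.   ]
```

Call:
{"api": "jog_arm", "payload": {
  "plan": [
    [[0.02,0,-0.03],[0,0,0]]
  ]
}}

```text
clock: 10.02
tool_pos: [463.7, 332.0, 76.5]
tool_rot: [-0.002, 0.643, 0.766, -0.001]
force: [-10.9, -4.8, 35.9]
grip_width: 10.2
```

Call:
{"api": "jog_arm", "payload": {
  "plan": [
    [[0.0,0,-0.04],[0,0,0]]
  ]
}}

```text
clock: 10.1
tool_pos: [463.7, 332.2, 76.5]
tool_rot: [-0.002, 0.643, 0.766, -0.001]
force: [-11.4, -6.6, 35.3]
grip_width: 10.2
```

Call:
{"api": "jog_arm", "payload": {
  "plan": [
    [[0.01,0,0.02],[0,0,0]],
    [[0,0,0.0],[0,0,0]]
  ],
  "fingers": 0
}}

```text
clock: 10.27
tool_pos: [464.3, 332.4, 77.4]
tool_rot: [-0.002, 0.643, 0.766, -0.001]
force: [-0.1, -0.2, -0.7]
grip_width: 21.3
```

Call:
{"api": "jog_arm", "payload": {
  "plan": [
    [[-0.005,0,-0.01],[0,0,0]],
    [[0,0,-0.01],[0,0,0]],
    [[0,0,-0.01],[0,0,0]],
    [[0,0,-0.01],[0,0,0]]
  ]
}}

```text
clock: 10.6
tool_pos: [463.1, 332.0, 73.1]
tool_rot: [-0.002, 0.643, 0.766, -0.003]
force: [0.6, 0.0, 0.1]
grip_width: 43.9
```

```bash
python3 -c "
from h import *
need((464.5,332,240),10)"
```

```text
t 10.6 pos [463.1 332.   73.1] F [0.6 0.  0.1] g 43.9
shift units [0.034 0.    4.174]
turn units [ 0.008 -0.065  0.003] tool axes y [ 0.985  0.173 -0.007] z [-0.007 -0.001 -1.   ]
```

Call:
{"api": "jog_arm", "payload": {
  "plan": [
    [[0,0,0.4],[0,-0.04,0]],
    [[0,0,0.8],[0,0,0]],
    [[0,0,0.9],[0,0,0]],
    [[0,0,0.9],[0,0,0]],
    [[0,0,0.7],[0,0,0]]
  ]
}}

```text
clock: 11.02
tool_pos: [455.2, 328.1, 214.5]
tool_rot: [-0.006, 0.643, 0.766, -0.011]
force: [-0.6, 0.5, 0.9]
grip_width: 44.1
```

Call:
{"api": "jog_arm", "payload": {
  "plan": [
    [[0,-0.9,0.1],[0,0,0]],
    [[0,-0.95,0],[0,0,0]],
    [[0,-0.95,0],[0,0,0]]
  ]
}}

```text
clock: 11.27
tool_pos: [458.4, 220.5, 227.4]
tool_rot: [-0.002, 0.639, 0.769, -0.004]
force: [0.7, 0.1, 0.3]
grip_width: 43.6
```

```bash
python3 -c "
from h import *
need((479,-61,230),4)
cap('top','topA');cap('side','sideA')
s=cv2.imread('pics/sideA.png')[120:320,170:410];cv2.imwrite('pics/sA.png',cv2.resize(s,None,fx=3.3,fy=3,interpolation=2))
s=cv2.imread('pics/topA.png')[100:240,150:410];cv2.imwrite('pics/tA.png',cv2.resize(s,None,fx=3,fy=3,interpolation=2))
"
```

```text
t 11.27 pos [458.4 220.5 227.4] F [0.7 0.1 0.3] g 43.6
shift units [ 0.514 -7.037  0.064]
turn units [ 0.024 -0.08  -1.084] tool axes y [ 0.983  0.182 -0.009] z [-0.008 -0.003 -1.   ]
```

View pics/sA.png

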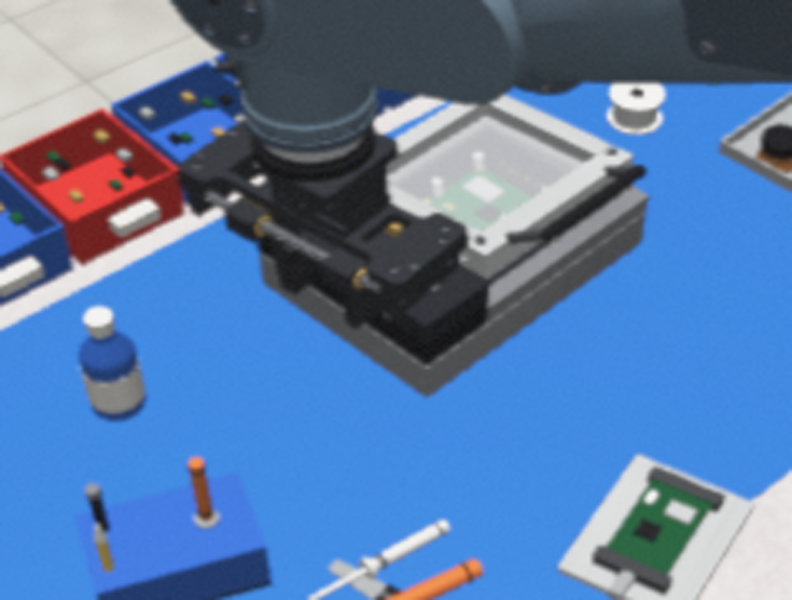

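View pics/tA.png

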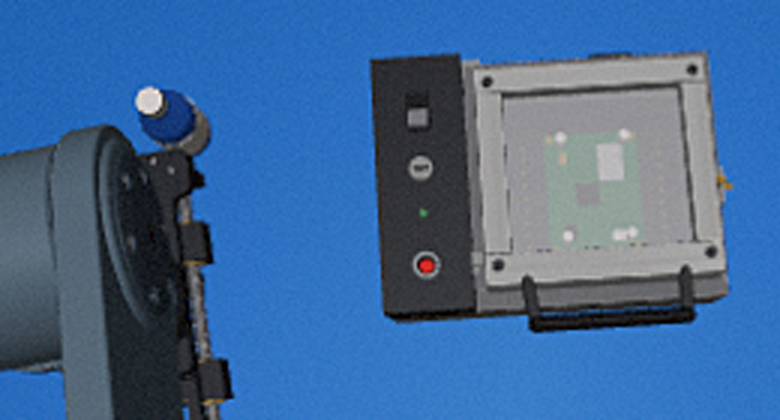

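```bash
python3 -c "
from h import *
e=p2w('top',[(533/3+150-.4,325/3+100-.4),(692/3+150-.4,316/3+100-.4)],z=143);print(e,e.mean(0))
s=cv2.imread('pics/sideA.png')[160:210,310:380];cv2.imwrite('pics/sA2.png',cv2.resize(s,None,fx=10,fy=10,interpolation=2))
s=cv2.imread('pics/topA.png')[180:220,310:400];cv2.imwrite('pics/tA2.png',cv2.resize(s,None,fx=8,fy=8,interpolation=2))
"
```

```text
[[ 471.77381295   -2.24843933  143.        ]
 [ 480.04737139 -117.40886483  143.        ]] [475.91059217 -59.82865208 143.        ]
```

View pics/sA2.png

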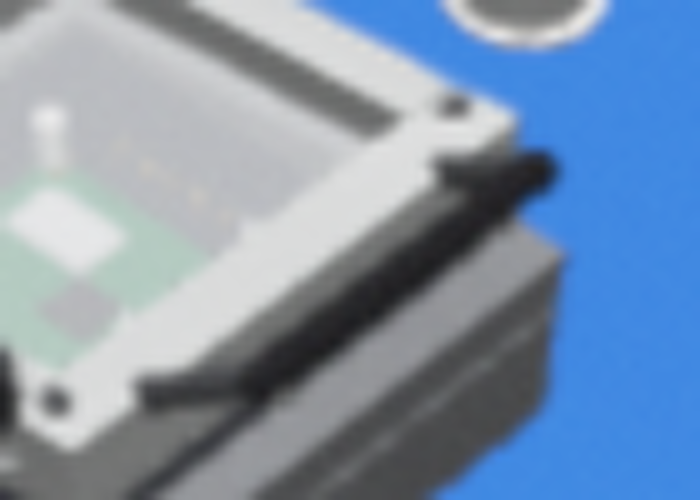

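View pics/tA2.png

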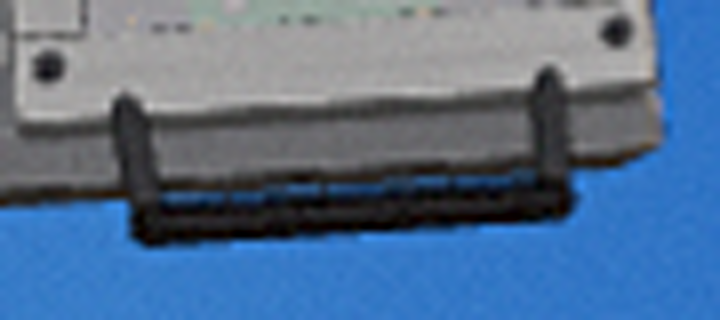

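```bash
python3 -c "
from h import *
a=[(137/8+310-.45,226/8+180-.45),(572/8+310-.45,203/8+180-.45)]
b=[(258/10+310-.45,388/10+160-.45),(542/10+310-.45,170/10+160-.45)]
for c,l in(('top',a),('side',b)):
  e=p2w(c,l,z=143);print(e,e.mean(0))
def tri(a,b):
    A0,A1=p2w('top',[a],z=0)[0],p2w('top',[a],z=200)[0];B0,B1=p2w('side',[b],z=0)[0],p2w('side',[b],z=200)[0]
    u=A1-A0;v=B1-B0;k=np.linalg.lstsq(np.c_[u,-v],B0-A0,rcond=None)[0]
    return (A0+k[0]*u+B0+k[1]*v)/2
print(tri(a[0],b[0]),tri(a[1],b[1]))
"
```

```text
[[ 472.04409362   -0.96087681  143.        ]
 [ 480.09086594 -119.11753152  143.        ]] [476.06747978 -60.03920416 143.        ]
[[ 472.53059675   -0.62183257  143.        ]
 [ 482.52209554 -113.73223421  143.        ]] [477.52634614 -57.17703339 143.        ]
[472.26054488  -0.76536206 143.05748605] [ 482.30027545 -117.65220041  140.58481677]
```

Call:
{"api": "jog_arm", "payload": {
  "plan": [
    [[0.06,-0.9,0],[0,-0.04,-0.2]],
    [[0.06,-0.9,0],[0,-0.04,-0.2]],
    [[0.06,-0.9,0],[0,0,-0.2]],
    [[0.06,-0.9,0],[0,0,-0.2]],
    [[0.06,-0.9,0],[0,0,-0.2]]
  ],
  "fingers": 0.32
}}

```text
clock: 11.78
tool_pos: [469.2, 37.6, 225.9]
tool_rot: [-0.0, 0.679, 0.734, -0.0]
force: [-0.0, 0.6, -0.1]
grip_width: 29.7
```

```bash
python3 -c "
from h import *
need((477,-59.5,180),4.2)"
```

```text
t 11.78 pos [469.2  37.6 225.9] F [-0.   0.6 -0.1] g 29.7
shift units [ 0.195 -2.428 -1.148]
turn units [ 0.005 -0.006 -0.034] tool axes y [ 0.997  0.077 -0.001] z [-0.001 -0.001 -1.   ]
```

Call:
{"api": "jog_arm", "payload": {
  "plan": [
    [[0.06,-0.9,-0.1],[0,0,0]],
    [[0.07,-0.9,-0.3],[0,0,0]],
    [[0.07,-0.4,-0.3],[0,0,0]],
    [[0,0,-0.3],[0,0,0]]
  ]
}}

```text
clock: 12.12
tool_pos: [479.9, -59.3, 187.2]
tool_rot: [0.004, 0.682, 0.732, 0.001]
force: [0.1, 0.1, -0.6]
grip_width: 29.8
```

```bash
python3 -c "
from h import *
need((477,-59.5,165),4.2)"
```

```text
t 12.12 pos [479.9 -59.3 187.2] F [ 0.1  0.1 -0.6] g 29.8
shift units [-0.072 -0.006 -0.554]
turn units [0.034 0.064 0.023] tool axes y [0.997 0.071 0.006] z [ 0.007 -0.004 -1.   ]
```

Call:
{"api": "jog_arm", "payload": {
  "plan": [
    [[-0.07,0,-0.3],[0.03,0.06,0]],
    [[0,0,-0.2],[0,0,0]],
    [[0,0,-0.04],[0,0,0]]
  ]
}}

```text
clock: 12.37
tool_pos: [475.7, -59.1, 161.2]
tool_rot: [-0.002, 0.683, 0.731, -0.001]
force: [-0.4, 0.0, -0.4]
grip_width: 29.8
```

```bash
python3 -c "
from h import *
need((477,-59.5,128),4.2)
cap('top','topB');cap('side','sideB')
s=cv2.imread('pics/sideB.png')[130:220,280:400];cv2.imwrite('pics/sB.png',cv2.resize(s,None,fx=6,fy=6,interpolation=2))
s=cv2.imread('pics/topB.png')[160:250,290:410];cv2.imwrite('pics/tB.png',cv2.resize(s,None,fx=6,fy=6,interpolation=2))
P=sensors.get_obs()['tool_pos'];y=np.array([.997,.07,0])
print((w2p('side',[P+15*y,P-15*y,P+32*y,P-32*y,(477,-59.5,143)])-(280,130))*6+3)
"
```

```text
t 12.37 pos [475.7 -59.1 161.2] F [-0.4  0.  -0.4] g 29.8
shift units [ 0.032 -0.01  -0.83 ]
turn units [-0.022 -0.042  0.05 ] tool axes y [ 0.998  0.068 -0.004] z [-0.004  0.002 -1.   ]
[[404.11370227 296.82812612]
 [456.5534458  330.84303273]
 [374.89663723 277.87853708]
 [486.77855194 350.45055205]
 [426.91553179 344.41792352]]
```

View pics/sB.png

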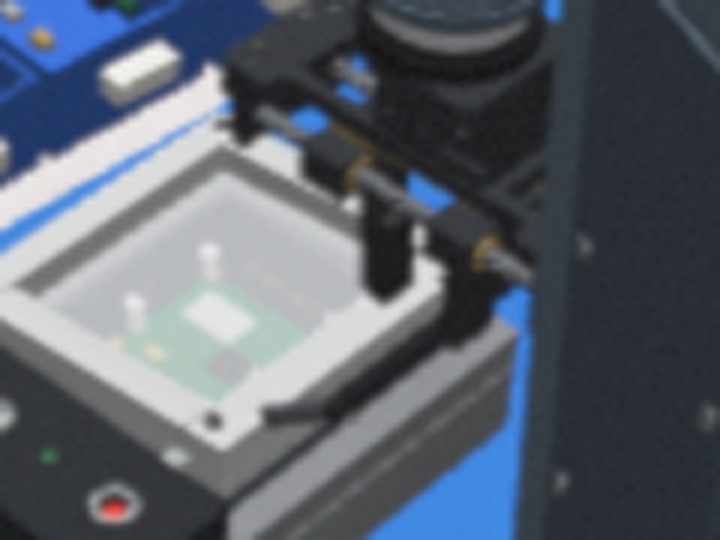

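View pics/tB.png

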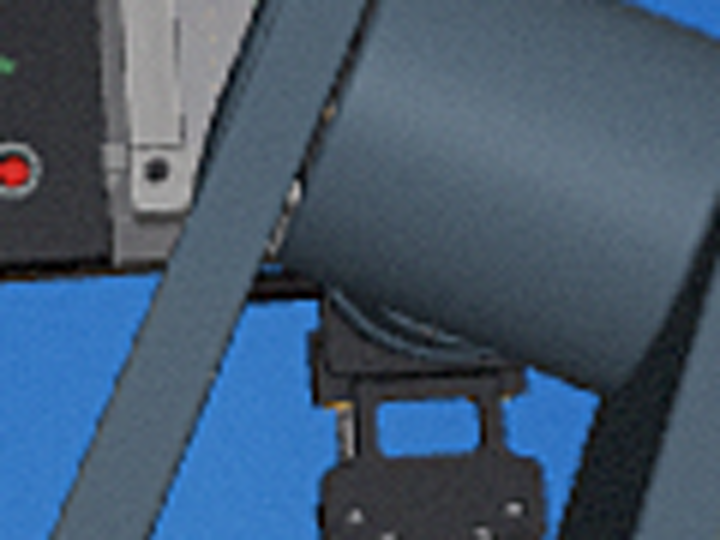

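Call:
{"api": "jog_arm", "payload": {
  "plan": [
    [[0.03,-0.01,-0.15],[0,-0.02,0.03]],
    [[0,0,-0.2],[0,0,0]],
    [[0,0,-0.2],[0,0,0]]
  ]
}}

```text
clock: 12.72
tool_pos: [479.9, -58.2, 141.9]
tool_rot: [0.002, 0.68, 0.733, 0.002]
force: [-1.3, -0.0, 0.7]
grip_width: 29.9
```

```bash
python3 -c "
from h import *
need((477,-59.5,128),4.2)"
```

```text
t 12.72 pos [479.9 -58.2 141.9] F [-1.3 -0.   0.7] g 29.9
shift units [-0.072 -0.032 -0.347]
turn units [ 0.002  0.047 -0.024] tool axes y [0.997 0.076 0.005] z [ 0.005 -0.    -1.   ]
```

Call:
{"api": "jog_arm", "payload": {
  "plan": [
    [[-0.08,-0.03,-0.15],[0,0.05,-0.02]],
    [[0,0,-0.17],[0,0.01,0]],
    [[0,0,-0.05],[0,0,0]]
  ]
}}

```text
clock: 12.97
tool_pos: [475.8, -58.6, 124.4]
tool_rot: [-0.001, 0.68, 0.733, -0.001]
force: [0.2, -0.4, 0.5]
grip_width: 29.9
```

```bash
python3 -c "
from h import *
need((477,-59.5,128),4.2)"
```

```text
t 12.97 pos [475.8 -58.6 124.4] F [ 0.2 -0.4  0.5] g 29.9
shift units [ 0.031 -0.023  0.09 ]
turn units [-0.003 -0.031 -0.015] tool axes y [ 0.997  0.075 -0.003] z [-0.003  0.    -1.   ]
```

Call:
{"api": "jog_arm", "payload": {
  "plan": [
    [[0.03,-0.02,0.05],[0,-0.02,0]],
    [[-0.005,0,-0.015],[0,0.01,0]],
    [[-0.005,0,-0.015],[0,0.01,0]],
    [[-0.005,0,-0.015],[0,0.01,0]]
  ],
  "fingers": 1,
  "force": 25
}}

```text
clock: 13.3
tool_pos: [477.0, -59.2, 124.2]
tool_rot: [-0.002, 0.68, 0.733, -0.001]
force: [-0.0, 1.3, 1.0]
grip_width: 10.5
```

```bash
python3 -c "
from h import *
need((477,-59.5,128),4.2)"
```

```text
t 13.3 pos [477.  -59.2 124.2] F [-0.   1.3  1. ] g 10.5
shift units [-0.    -0.007  0.094]
turn units [-0.012 -0.031 -0.011] tool axes y [ 0.997  0.074 -0.003] z [-0.003  0.001 -1.   ]
```

```bash
cat >> h.py <<'E'
XF=np.array([np.cos(np.radians(4.2)),np.sin(np.radians(4.2))])
def swing(n,step,target=1.35,c0=None,zc=47.3):
    o=sensors.get_obs(); p=o['tool_pos']; base=np.array([477,-59.2])
    s=(p[:2]-base)@XF; lat=(p[:2]-base)@np.array([-XF[1],XF[0]])
    cx=203.1 if c0 is None else c0
    dx=s-cx; dz=p[2]-zc; r=np.hypot(dx,dz); a0=np.arctan2(56,-210); lid=a0-np.arctan2(dz,dx)
    print('lid',round(lid,3),'r',round(r,1),'(217.3) lat',round(lat,1)); need(None,4.2)
    cur=np.array([dx,dz]); L=lid
    for i in range(n):
        L=min(L+step/217.3,target); nxt=217.3*np.array([np.cos(a0-L),np.sin(a0-L)])
        d=nxt-cur; cur=nxt
        print([round(x/40,3) for x in (d[0]*XF[0]+(lat*XF[1] if i==0 else 0),d[0]*XF[1]-(lat*XF[0] if i==0 else 0),d[1])],round(L,3))
E
python3 -c "
from h import *
swing(4,8)"
```

```text
lid 0.101 r 217.2 (217.3) lat -0.0
t 13.3 pos [477.  -59.2 124.2] F [-0.   1.3  1. ] g 10.5
turn units [-0.012 -0.031 -0.011] tool axes y [ 0.997  0.074 -0.003] z [-0.003  0.001 -1.   ]
[np.float64(0.071), np.float64(0.005), np.float64(0.187)] 0.138
[np.float64(0.081), np.float64(0.006), np.float64(0.183)] 0.175
[np.float64(0.087), np.float64(0.006), np.float64(0.18)] 0.212
[np.float64(0.094), np.float64(0.007), np.float64(0.176)] 0.249
```

Call:
{"api": "jog_arm", "payload": {
  "plan": [
    [[0.07,0.005,0.17],[0,-0.03,0]],
    [[0.08,0.005,0.17],[0,0,0]],
    [[0.085,0.005,0.165],[0,0,0]],
    [[0.09,0.005,0.16],[0,0,0]]
  ]
}}

```text
clock: 13.63
tool_pos: [489.4, -58.1, 151.4]
tool_rot: [-0.002, 0.68, 0.733, -0.0]
force: [2.1, 0.1, -5.5]
grip_width: 10.5
```

```bash
python3 -c "
from h import *
swing(4,8)"
```

```text
lid 0.239 r 217.2 (217.3) lat 0.1
t 13.63 pos [489.4 -58.1 151.4] F [ 2.1  0.1 -5.5] g 10.5
turn units [-0.019 -0.032 -0.008] tool axes y [ 0.997  0.074 -0.003] z [-0.003  0.002 -1.   ]
[np.float64(0.097), np.float64(0.004), np.float64(0.175)] 0.276
[np.float64(0.105), np.float64(0.008), np.float64(0.17)] 0.313
[np.float64(0.111), np.float64(0.008), np.float64(0.166)] 0.349
[np.float64(0.117), np.float64(0.009), np.float64(0.162)] 0.386
```

Call:
{"api": "jog_arm", "payload": {
  "plan": [
    [[0.1,0.005,0.17],[0,-0.03,0]],
    [[0.11,0.008,0.165],[0,0,0]],
    [[0.115,0.008,0.16],[0,0,0]],
    [[0.12,0.009,0.155],[0,0,0]],
    [[0.125,0.009,0.15],[0,0,0]]
  ]
}}

```text
clock: 14.05
tool_pos: [513.8, -56.3, 187.3]
tool_rot: [-0.001, 0.68, 0.733, 0.0]
force: [0.4, 0.5, -4.0]
grip_width: 10.4
```

```bash
python3 -c "
from h import *
swing(5,10)"
```

```text
lid 0.439 r 217.3 (217.3) lat 0.2
t 14.05 pos [513.8 -56.3 187.3] F [ 0.4  0.5 -4. ] g 10.4
turn units [-0.017 -0.014 -0.01 ] tool axes y [ 0.997  0.074 -0.001] z [-0.001  0.002 -1.   ]
[np.float64(0.165), np.float64(0.007), np.float64(0.188)] 0.485
[np.float64(0.173), np.float64(0.013), np.float64(0.18)] 0.531
[np.float64(0.181), np.float64(0.013), np.float64(0.171)] 0.577
[np.float64(0.189), np.float64(0.014), np.float64(0.163)] 0.623
[np.float64(0.196), np.float64(0.014), np.float64(0.154)] 0.669
```

Call:
{"api": "jog_arm", "payload": {
  "plan": [
    [[0.165,0.007,0.185],[-0.02,-0.01,0]],
    [[0.173,0.013,0.18],[0,0,0]],
    [[0.181,0.013,0.17],[0,0,0]],
    [[0.189,0.014,0.16],[0,0,0]],
    [[0.195,0.014,0.15],[0,0,0]]
  ]
}}

```text
clock: 14.47
tool_pos: [553.0, -53.3, 224.0]
tool_rot: [-0.001, 0.68, 0.733, -0.001]
force: [3.5, -0.5, -8.9]
grip_width: 10.4
```

```bash
python3 -c "
from h import *
swing(5,10)
cap('side','sideC')
s=cv2.imread('pics/sideC.png')[80:230,240:440];cv2.imwrite('pics/sC.png',cv2.resize(s,None,fx=4,fy=4,interpolation=2))"
```

```text
lid 0.687 r 217.5 (217.3) lat 0.3
t 14.47 pos [553.  -53.3 224. ] F [ 3.5 -0.5 -8.9] g 10.4
turn units [ 0.    -0.014 -0.009] tool axes y [ 0.997  0.074 -0.001] z [-0.001 -0.    -1.   ]
[np.float64(0.21), np.float64(0.008), np.float64(0.136)] 0.733
[np.float64(0.212), np.float64(0.016), np.float64(0.131)] 0.78
[np.float64(0.218), np.float64(0.016), np.float64(0.122)] 0.826
[np.float64(0.223), np.float64(0.016), np.float64(0.111)] 0.872
[np.float64(0.228), np.float64(0.017), np.float64(0.101)] 0.918
```

View pics/sC.png

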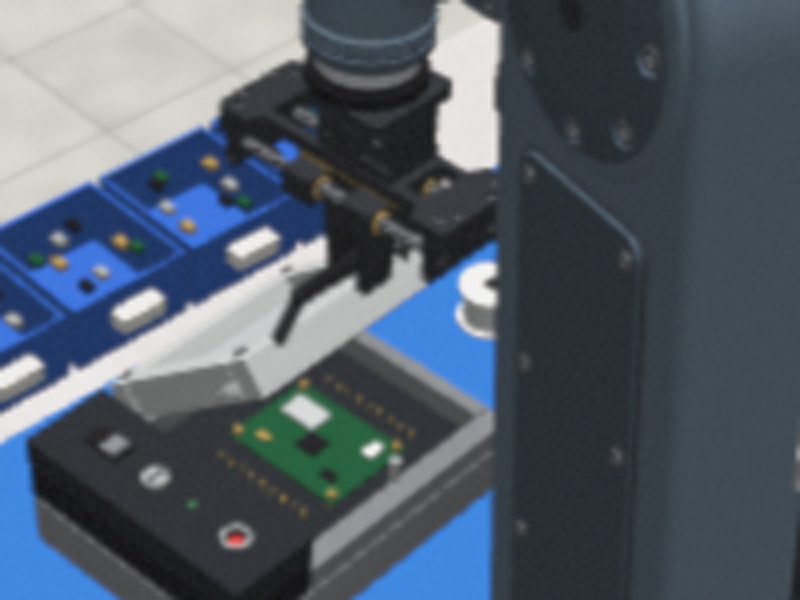

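The lid is rising in the grip (about 0.69 rad).

Call:
{"api": "jog_arm", "payload": {
  "plan": [
    [[0.21,0.008,0.13],[0,-0.01,0]],
    [[0.212,0.016,0.125],[0,0,0]],
    [[0.218,0.016,0.115],[0,0,0]],
    [[0.223,0.016,0.105],[0,0,0]],
    [[0.226,0.016,0.095],[0,0,0]]
  ]
}}

```text
clock: 14.93
tool_pos: [598.9, -49.6, 248.4]
tool_rot: [-0.002, 0.68, 0.733, -0.001]
force: [0.8, 0.3, -5.2]
grip_width: 10.7
```

```bash
python3 -c "
from h import *
swing(5,9)"
```

```text
lid 0.928 r 216.8 (217.3) lat 0.6
t 14.93 pos [598.9 -49.6 248.4] F [ 0.8  0.3 -5.2] g 10.7
turn units [-0.005 -0.044 -0.014] tool axes y [ 0.997  0.075 -0.005] z [-0.005  0.001 -1.   ]
[np.float64(0.206), np.float64(-0.0), np.float64(0.092)] 0.97
[np.float64(0.213), np.float64(0.016), np.float64(0.071)] 1.011
[np.float64(0.216), np.float64(0.016), np.float64(0.062)] 1.052
[np.float64(0.218), np.float64(0.016), np.float64(0.053)] 1.094
[np.float64(0.22), np.float64(0.016), np.float64(0.044)] 1.135
```

Call:
{"api": "jog_arm", "payload": {
  "plan": [
    [[0.206,0.005,0.085],[0,-0.04,0]],
    [[0.213,0.016,0.065],[0,0,0]],
    [[0.216,0.016,0.055],[0,0,0]],
    [[0.218,0.016,0.048],[0,0,0]],
    [[0.2,0.015,0.035],[0,0,0]]
  ]
}}

```text
clock: 15.35
tool_pos: [642.8, -46.1, 259.8]
tool_rot: [-0.003, 0.68, 0.733, -0.002]
force: [-0.9, -0.4, -5.0]
grip_width: 10.5
```

```bash
python3 -c "
from h import *
swing(5,9)"
```

```text
lid 1.139 r 215.6 (217.3) lat 0.9
t 15.35 pos [642.8 -46.1 259.8] F [-0.9 -0.4 -5. ] g 10.5
turn units [-0.013 -0.057 -0.019] tool axes y [ 0.997  0.075 -0.006] z [-0.006  0.001 -1.   ]
[np.float64(0.216), np.float64(-0.006), np.float64(0.075)] 1.18
[np.float64(0.223), np.float64(0.016), np.float64(0.025)] 1.221
[np.float64(0.224), np.float64(0.016), np.float64(0.015)] 1.263
[np.float64(0.224), np.float64(0.016), np.float64(0.006)] 1.304
[np.float64(0.224), np.float64(0.016), np.float64(-0.003)] 1.346
```

Call:
{"api": "jog_arm", "payload": {
  "plan": [
    [[0.216,0.0,0.03],[0,-0.05,-0.01]],
    [[0.22,0.016,0.02],[0,0,0]],
    [[0.22,0.016,0.01],[0,0,0]],
    [[0.2,0.015,0.0],[0,0,0]]
  ]
}}

```text
clock: 15.68
tool_pos: [678.9, -43.2, 262.0]
tool_rot: [-0.002, 0.68, 0.733, -0.0]
force: [-0.9, 0.1, -4.3]
grip_width: 9.9
```

```bash
python3 -c "
from h import *
swing(5,9)"
```

```text
lid 1.308 r 214.7 (217.3) lat 1.1
t 15.68 pos [678.9 -43.2 262. ] F [-0.9  0.1 -4.3] g 9.9
turn units [-0.026 -0.031 -0.014] tool axes y [ 0.997  0.075 -0.003] z [-0.003  0.003 -1.   ]
[np.float64(0.226), np.float64(-0.012), np.float64(0.06)] 1.349
[np.float64(0.006), np.float64(0.0), np.float64(-0.0)] 1.35
[np.float64(0.0), np.float64(0.0), np.float64(0.0)] 1.35
[np.float64(0.0), np.float64(0.0), np.float64(0.0)] 1.35
[np.float64(0.0), np.float64(0.0), np.float64(0.0)] 1.35
```

Call:
{"api": "jog_arm", "payload": {
  "plan": [
    [[0.12,0.0,0],[-0.02,-0.03,0]],
    [[0.08,0,0],[0,0,0]],
    [[0,0,-0.01],[0,0,0]]
  ]
}}

```text
clock: 15.93
tool_pos: [688.8, -42.5, 261.4]
tool_rot: [-0.0, 0.68, 0.733, 0.0]
force: [-0.7, -0.3, 0.2]
grip_width: 9.9
```

```bash
python3 -c "
from h import *
swing(1,9)
cap('side','sideD');cap('top','topD')
s=cv2.imread('pics/sideD.png')[40:240,200:440];cv2.imwrite('pics/sD.png',cv2.resize(s,None,fx=3.3,fy=3,interpolation=2))
s=cv2.imread('pics/topD.png')[80:230,260:460];cv2.imwrite('pics/tD.png',cv2.resize(s,None,fx=4,fy=4,interpolation=2))
need()"
```

```text
lid 1.354 r 214.4 (217.3) lat 1.2
t 15.93 pos [688.8 -42.5 261.4] F [-0.7 -0.3  0.2] g 9.9
turn units [-0.012  0.    -0.022] tool axes y [0.997 0.076 0.   ] z [ 0.     0.001 -1.   ]
[np.float64(-0.015), np.float64(-0.03), np.float64(0.074)] 1.35
t 16.03 pos [688.3 -42.6 261.5] F [-0.8  0.4 -1.7] g 9.8
```

View pics/sD.png

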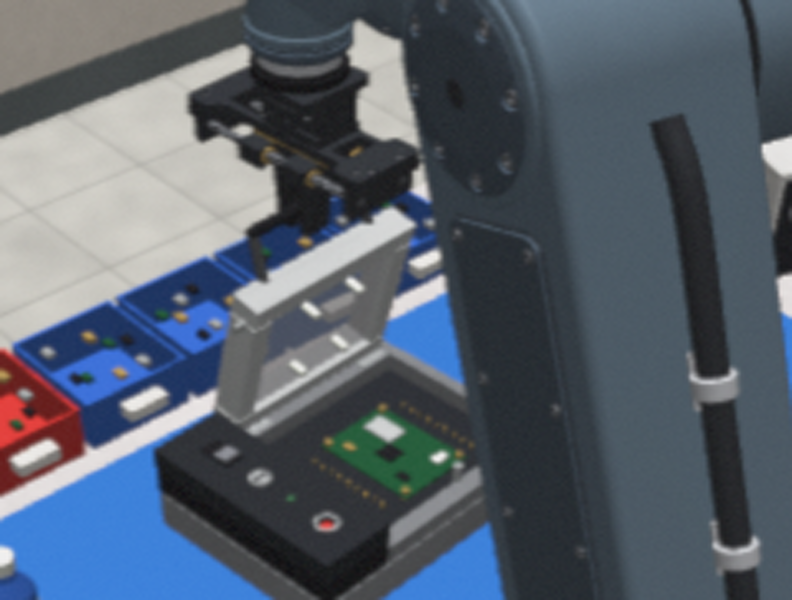

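View pics/tD.png

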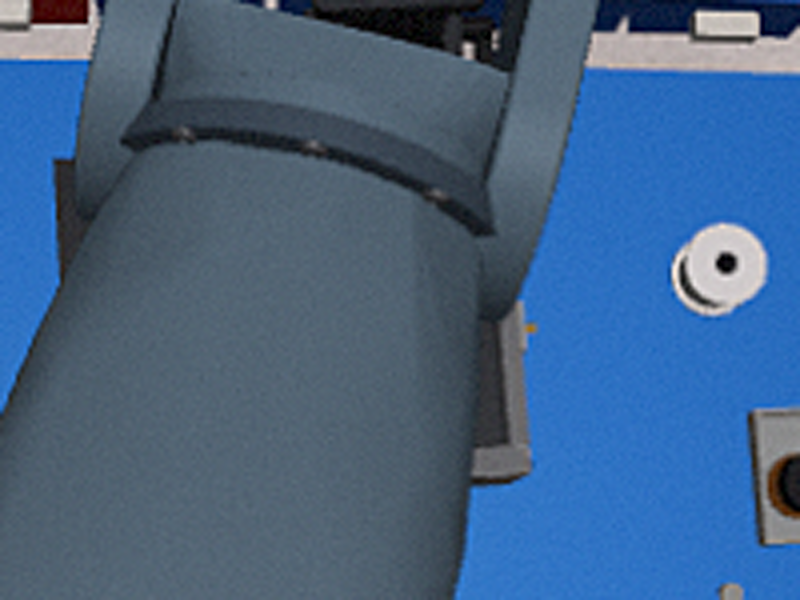

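```bash
python3 -c "
from h import *
XF3=np.array([XF[0],XF[1],0]);YF=np.array([-XF[1],XF[0],0])
H=np.array([477,-59.2,66])+203.1*XF3; print(H)
im=cv2.resize(cv2.imread('pics/sideD.png')[80:190,240:350],None,fx=6,fy=6,interpolation=2)
def pt(x,y,z,L):
    c,s=np.cos(L),np.sin(L); return H+XF3*(x*c+z*s)+YF*y+np.array([0,0,1])*(-x*s+z*c)
for L,col in((1.25,(0,255,255)),(1.35,(0,0,255)),(1.45,(255,0,255))):
    for a,b in (((-175,90,36),(-175,-90,36)),((-175,90,6),(-175,-90,6)),((-175,90,36),(0,90,36)),((-175,90,6),(0,90,6)),((-210,55,56),(-210,-55,56)),((-175,90,36),(-175,90,6))):
        q=(w2p('side',[pt(*a,L),pt(*b,L)])-(240,80))*6+3
        cv2.line(im,*[tuple(int(v) for v in p) for p in q],col,1)
cv2.imwrite('pics/ov.png',im)"
```

```text
[679.55457032 -44.32532216  66.        ]
```

View pics/ov.png

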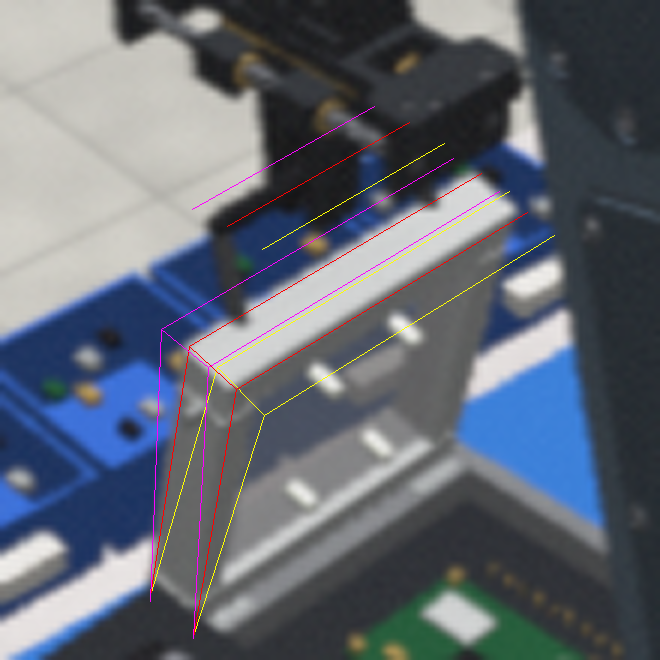

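```bash
python3 -c "
from h import *
vision.read_camera('top');o=sensors.get_obs();print(np.round(o['joint_velocities'],4));swing(1,1)
s=cv2.resize(cv2.imread('pics/sideD.png')[200:400,120:440],(800,500));cv2.imwrite('pics/chk.png',s)"
```

```text
[-0.0022 -0.0037  0.0074 -0.0009 -0.     -0.0024]
lid 1.351 r 214.4 (217.3) lat 1.1
t 16.08 pos [688.1 -42.6 261.5] F [-0.6  1.3 -1.5] g 10.1
turn units [-0.012 -0.002 -0.02 ] tool axes y [ 0.997  0.075 -0.   ] z [-0.     0.001 -1.   ]
[np.float64(0.002), np.float64(-0.028), np.float64(0.073)] 1.35
```

View pics/chk.png

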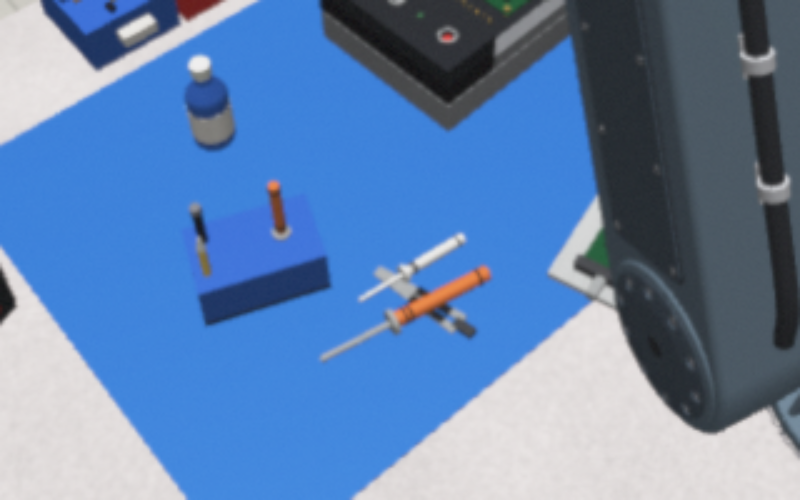

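The picture shows the stylus upright in its hole (crop 278,205). The lid reads about 1.35 rad and the arm is almost still, so I'm handing in.

```bash
python3 -c "
from h import *
print(workorder.hand_in()); need()"
```

```text
the job is handed in; nothing more can be done
None
the job is handed in; nothing more can be done
```

The job is handed in at about 16 s of the 61 s allowed, with the lid held at its balance point and the bar still pinched between the fingers.

- **Lock release:** I took the small orange stylus from the stand and pressed the red release until it bottomed out, at about 25 N on the tip. The pictures showed the lid sprung up and the button back out.
- **Stylus:** It went back in its hole until the collar seated, with a brief push of about 36 N through the stylus. The last picture shows it upright in the stand.
- **Lid:** I swung it up by the bar. The last reading from the arm's pose is 1.351 rad. A wireframe of the lid drawn over the side picture also fits 1.35 rad. The arm was almost still, with about 2 N on the tool.

**Checks that disagreed:**
- The side camera put the stylus tip a few mm off the arm's reckoning. The press and the refit both worked on the arm's values.
- Near the top of the swing the tool ran about 3 mm inside the nominal circle, so the bar sits slightly higher between the pads than when I took it.
- The larger orange and the white look-alike tools were standing on their tips in the first picture. By my next picture they had fallen over onto the mat, with the tweezers partly under them. My tool passed well above them and felt no contact, so I believe they fell by themselves. I left them where they lay.
- I did not take a final measurement of the stay, jar, bottle or spool. I never worked near them, and those visible in the last pictures looked in place.

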